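# Swap ink cartridges in a print-head carriage and prime it

### The job

Take the spent white-topped cartridge out of the carriage and put it in the grey waste tray, and put every ink cartridge on the bench into the carriage bay of its own colour, hooking its toe under the bay's lip and straightening it until it sits flat and upright on the bay floor. Once that is done, slide the yellow lock tab fully aside, press the red prime button right down and let it come up, then slide the tab fully back over the button. Leave the bottle, screwdriver and cardboard box alone.

Things in the scene. Friction and masses are not known exactly. Their poses are not given: they have to be found in the camera images.
- cart_blue: blue ink cartridge, loose, 0.13 to 0.25 kg, bottom-heavy: black with blue top and side panels; 70 long (own x) x 28 thick (y) x 56 high (z). Origin: centre of the 70 x 28 mm underside. Main block x -21 to +35 mm; at its nose end a low grey toe, x -35 to -21, 28 wide, 10 high. Starts standing on the bench, toe (-x) roughly towards the robot. Absent in some runs
- cart_red: red ink cartridge, loose, 0.13 to 0.25 kg, bottom-heavy: black with red top and side panels; 70 long (own x) x 28 thick (y) x 56 high (z). Origin: centre of the 70 x 28 mm underside. Main block x -21 to +35 mm; at its nose end a low grey toe, x -35 to -21, 28 wide, 10 high. Starts standing on the bench, toe (-x) roughly towards the robot. Absent in some runs
- cart_yellow: yellow ink cartridge, loose, 0.13 to 0.25 kg, bottom-heavy: black with yellow top and side panels; 70 long (own x) x 28 thick (y) x 56 high (z). Origin: centre of the 70 x 28 mm underside. Main block x -21 to +35 mm; at its nose end a low grey toe, x -35 to -21, 28 wide, 10 high. Starts standing on the bench, toe (-x) roughly towards the robot. Absent in some runs
- cart_green: green ink cartridge, loose, 0.13 to 0.25 kg, bottom-heavy: black with green top and side panels; 70 long (own x) x 28 thick (y) x 56 high (z). Origin: centre of the 70 x 28 mm underside. Main block x -21 to +35 mm; at its nose end a low grey toe, x -35 to -21, 28 wide, 10 high. Starts standing on the bench, toe (-x) roughly towards the robot. Absent in some runs
- seat_blue (a point): floor centre of the blue bay (marked by a blue strip beyond its far end and a small one on its nose wall), 16 mm above the bench. Axes as the carriage: x from nose end (robot side) to heel end, z up. The seated blue cartridge has its origin here, play about 3 mm, with the same axes. Bay order along the carriage changes from run to run
- seat_red (a point): floor centre of the red bay (marked by a red strip beyond its far end and a small one on its nose wall), 16 mm above the bench. Axes as the carriage: x from nose end (robot side) to heel end, z up. The seated red cartridge has its origin here, play about 3 mm, with the same axes. Bay order along the carriage changes from run to run
- seat_yellow (a point): floor centre of the yellow bay (marked by a yellow strip beyond its far end and a small one on its nose wall), 16 mm above the bench. Axes as the carriage: x from nose end (robot side) to heel end, z up. The seated yellow cartridge has its origin here, play about 3 mm, with the same axes. Bay order along the carriage changes from run to run
- seat_green (a point): floor centre of the green bay (marked by a green strip beyond its far end and a small one on its nose wall), 16 mm above the bench. Axes as the carriage: x from nose end (robot side) to heel end, z up. The seated green cartridge has its origin here, play about 3 mm, with the same axes. Bay order along the carriage changes from run to run
- carriage: black print-head carriage, fixed, plate 112 (x) x 250 (y) x 12 mm, origin under its centre; four bays side by side in y, 58 mm apart, leaving 30 mm between seated cartridges. -x side (noses) faces the robot. Each bay is 75 long (x -37.5 to +37.5 about its centre) x 31 wide inside. Side guides 12 mm high over the bay floor, chamfers flaring to 17.5 high, 21 from the bay's middle
- bay_blue: blue bay module, fixed; origin 4 mm under seat_blue, same axes. Over its floor: nose wall 21 high; from it a lip reaches 8 mm in (x -37.5 to -29.5), underside 16, top 21; heel wall 11 high. Lip and heel wall block level entry: tip the cartridge nose-down 0.33 to 0.45 rad, slide it along its own length until the toe is under the lip near the nose wall, then straighten it about the toe
- bay_red: red bay module, fixed; origin 4 mm under seat_red, same axes. Over its floor: nose wall 21 high; from it a lip reaches 8 mm in (x -37.5 to -29.5), underside 16, top 21; heel wall 11 high. Lip and heel wall block level entry: tip the cartridge nose-down 0.33 to 0.45 rad, slide it along its own length until the toe is under the lip near the nose wall, then straighten it about the toe
- bay_yellow: yellow bay module, fixed; origin 4 mm under seat_yellow, same axes. Over its floor: nose wall 21 high; from it a lip reaches 8 mm in (x -37.5 to -29.5), underside 16, top 21; heel wall 11 high. Lip and heel wall block level entry: tip the cartridge nose-down 0.33 to 0.45 rad, slide it along its own length until the toe is under the lip near the nose wall, then straighten it about the toe
- bay_green: green bay module, fixed; origin 4 mm under seat_green, same axes. Over its floor: nose wall 21 high; from it a lip reaches 8 mm in (x -37.5 to -29.5), underside 16, top 21; heel wall 11 high. Lip and heel wall block level entry: tip the cartridge nose-down 0.33 to 0.45 rad, slide it along its own length until the toe is under the lip near the nose wall, then straighten it about the toe
- cart_spent: the spent cartridge, white top, loose, 0.12 kg, same shape, size, origin and axes as the ink cartridges; starts seated in one of the bays, hooked under its lip: raise its heel about the toe (nose-down 0.33 to 0.45 rad), then draw it out backwards along its own length
- tray_in (a point): centre of the inner floor of the grey waste tray, fixed, 4 mm above the bench; tray 120 (x) x 100 (y) mm, walls 4 thick, rim 22 mm above the bench
- guard_fin (a point): top centre of the upright grip fin on the yellow sliding lock tab of the grey control box, 94 mm above the bench; fin 32 (x) x 12 (y) x 28 mm high, on a hood 60 x 44 mm whose top is 66 mm above the bench and which covers the button while closed. Axes of the box: the tab slides along +y to open
- guard (a joint): travel of the yellow lock tab, m: 0 = closed over the button, 0.060 = fully aside (end stop); starts at or near closed, slides with about 1.5 N friction and stays where it is left
- prime (a joint): how far the red prime button is pressed, m: 0 = up, 0.006 = fully down; spring return, about 5 N fully down
- prime_top (a point): centre of the red button's top face, 30 mm diameter, facing up, on the control box (80 x 150 mm, top 36 mm above the bench); under the tab's hood while the tab is closed. With the tab fully aside the hood's edge is 38 mm from the button's centre along y. Axes of the box
- bottle: white bottle of cleaning fluid, 52 mm diameter, 110 high, origin at the base centre; leave alone
- driver: screwdriver lying on the bench; origin on its underside; leave alone
- carton: cardboard box 120 x 100 x 70 mm, origin at base centre; leave alone

How it is judged:
By the outcome, as a careful person would: the job done as asked, in the order asked, and still so for the second after the job is handed in, with the robot touching nothing.
Of cart_blue, cart_red, cart_yellow, cart_green only 3 to 4 are there at a start; the rules pass over those that are not, and their reading is None.
At some moment in a run one of cart_blue, cart_red, cart_yellow, cart_green may be knocked a few centimetres aside while the robot is not near it.
It also fails if it takes over 208 s, if anything falls off the work surface, if the arm or the gripper's body presses on something with over 40 N, if the wrist force passes 120 N, or if a joint passes its speed limit or range.

### The arm

A 6-joint arm with a two-finger parallel gripper is mounted at the origin on the work surface. World frame = base frame: x ahead of the robot, y to its left, z up, the work surface at z = 0. Lengths are in mm, angles in rad, forces in N, time in s.
With the tool pointing down it reaches from about 350 to 875 mm from the base axis. Payload 4.2 kg.
Tool frame: the origin (TCP) lies between the finger pads; the fingertips stand 14 mm ahead of it and the grasp point (between the pads) lies 5 mm behind it; z points along the fingers, y is the line along which they close (so a half turn about z gives the same grasp; the last joint's range is limited). The gripper opens to 85 mm and grips with 20 to 120 N. Pads are 22 mm wide; open, the fingers measure 114 mm over their backs; the gripper's body (76 mm by 85 mm) begins 54 mm behind the grasp point. The pads swing forward as they close: fully open they stand 13 mm farther back than shut.
Start: joints at [-1.028, 0.385, 0.008, 0, -1.194, -0.259], TCP at [175.02, -599.973, 245.312] pointing down, gripper open.
Joint ranges: [-3.14, 3.14], [-1.21, 2.06], [-1.07, 1.41], [-3.16, 2.05], [-2.99, -0.16], [-3.1, 3.1]. Speed limits (rad/s): [2.79, 2.79, 3.14, 3.14, 3.14, 3.14].

### API

Orientations are given as a unit quaternion [x, y, z, w].
In Python, from bench import * gives the robot as it stands.
- The arm moves only by the tool carry_out, never from a script. Its argument "motion" is a list of rows, each a list of 7 numbers: the turn, a rotation vector about the tool's x, y, z in rad, then the shift along the tool's x, y, z in mm, then the opening, from -1 (shut) to 1 (fully open), so that 0 is half open. A call has 1 to 5 rows; each row is the pose to reach, as a shift and turn from the pose commanded when the call began, along the tool's axes at that moment; what a row does not reach only later rows make up. A row lasts 1/8 s, in which the tool goes at most 62.5 mm and 10.7 degrees, less where a joint would pass 70% of its speed; a pose out of reach is approached as far as the arm can. A call with a gripper value outside its range is refused whole. The fingers move at their own pace and stop on an object; the grip force is fixed at half the most. Time passes only in rows, so rows that repeat a pose let the fingers close. It gives the time, the measured TCP pose, the force, the opening and the grip force at its end, in the units of the state.
- read_state(): the state, without advancing time (a new reading comes with each control period).
- get_image(name): name is "scene" or "side" or "wrist"; returns a dict with "color" (384x512x3 uint8, blue, green, red), "mtx" (3x3 intrinsics, pixels), "position" and "orientation" of the camera in the world. Camera axes: x right, y down, z forward; pixel columns grow to the right and rows downward; lengths in mm; the calibration is good to about 2 mm. The wrist camera is an equidistant fisheye: a pixel r from the principal point sees the ray r / f radians off the axis. A picture is of the moment at which its call begins. There is no depth.
- job_done(): hands the job in; it is judged then, once.
The state is a dict: "clock": time; "joints": joint angles; "joint_vel": joint speeds; "joint_efforts": joint torques, N m; "position": TCP position; "ee_rot": TCP orientation; "contact_force": force on the tool from outside, world axes, zero at the start; "wrist_torque": the same for the moment, N m; "gripper_width": finger opening in mm; "grasp_force": force on a finger pad.
Only numpy, scipy, OpenCV 4.12 (cv2) and the standard library are available. Lean on these libraries where they do the work, as an engineer would, in place of code of your own. Each camera call takes 0.05 s, during which the arm holds its last target. There are 200 camera calls.

## Working session

There is one attempt and no reset: what is moved stays moved. The work goes in short steps, Python scripts to look and compute and a tool call to move; the robot and the scene stay as the last step left them, time stands still between calls to the robot, and variables do not carry over. Pictures are saved under pics/ and viewed, at most 14 in all, crops included, and the job is handed in when it is done.

Besides the shell and the picture viewer there is one more tool, called after ">>>" in YAML: its name, and indented under it one key for each argument. carry_out: Moves the arm, as the interface text tells. Its arguments: {"type":"object","properties":{"motion":{"type":"array"}},"required":["motion"]}

```bash
mkdir -p pics; ls; python3 - <<'E'
from bench import *
import cv2
print(read_state())
for n in ("scene","side","wrist"):
    d=get_image(n); cv2.imwrite(f"pics/{n}0.png",d["color"]); print(n,d["mtx"],d["position"],d["orientation"])
E
```

```text
pics
{'clock': 0.0, 'joints': array([-1.02840320e+00,  3.85563417e-01,  6.61854535e-03, -5.33578654e-04,
       -1.19401327e+00, -2.58577409e-01]), 'joint_vel': array([ 0.00063213,  0.00072428,  0.00046067, -0.00090934, -0.00084885,
       -0.00038306]), 'joint_efforts': array([-1.77188052e-03, -3.92289948e+01,  1.88397485e+01,  4.18585718e+00,
       -4.75662528e-03, -8.10911956e-06]), 'position': array([ 174.8670988 , -599.45056509,  244.20943977]), 'ee_rot': array([-1.41334526e-01,  9.89961273e-01,  1.09205251e-03, -1.93061282e-04]), 'contact_force': array([0.39813901, 0.16198008, 0.14424952]), 'wrist_torque': array([ 0.0335254 ,  0.01426198, -0.03087492]), 'grasp_force': 0.0, 'gripper_width': 85.25344148990928}
scene [[375.4996515    0.         257.49258535]
 [  0.         375.4996515  198.61291107]
 [  0.           0.           1.        ]] [1180.26261216  317.45007636 1124.85626585] [ 0.47327269  0.83348023 -0.24817477 -0.14047403]
side [[371.21572607   0.         255.80346583]
 [  0.         371.21572607 192.93812645]
 [  0.           0.           1.        ]] [ 58.43981883 621.01282273 641.16005131] [-0.31481722  0.81964234 -0.45154123  0.15870433]
wrist [[297.31863964   0.         257.51384364]
 [  0.         297.31863964 187.13876465]
 [  0.           0.           1.        ]] [  97.8786628  -621.90801913  372.91247395] [0.59303815 0.78941205 0.1271838  0.09465015]
```

```bash
python3 - <<'E'
import cv2
for n in ("scene","side"):
    im=cv2.imread(f"pics/{n}0.png"); cv2.imwrite(f"pics/{n}0b.png",cv2.resize(im,(800,600),interpolation=cv2.INTER_CUBIC))
E
```

```text
(no output)
```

View pics/scene0b.png

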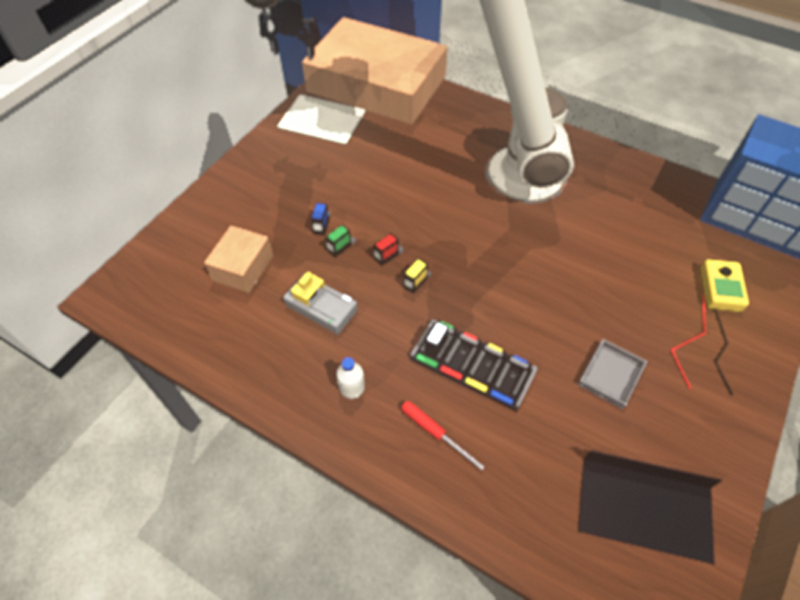

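View pics/side0b.png

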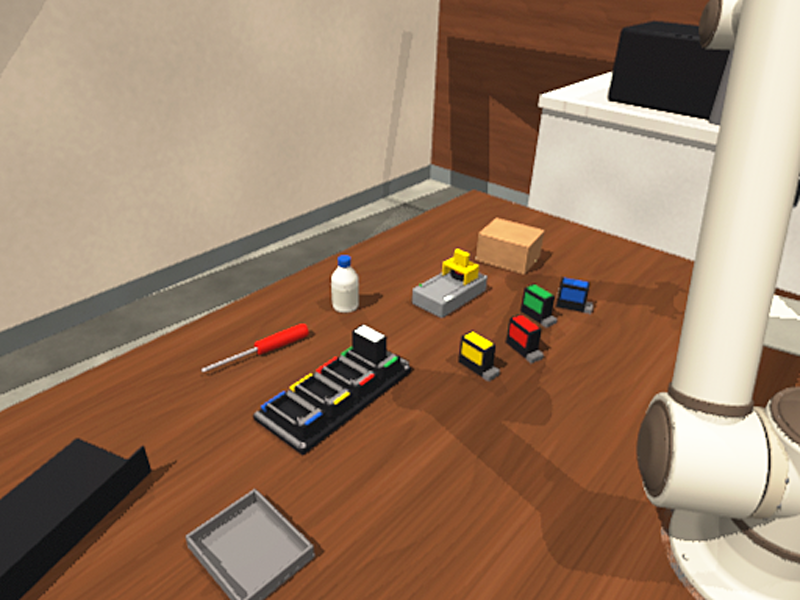

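Scene: the spent cartridge is in the bay at the image left (green strip, px ~437,335 of 800), then come red, yellow and blue bays. All four cartridges are on the bench (blue 320,215; green 340,240; red 387,248; yellow 416,273). The tray is at ~(612,372) and the box at ~(320,303).

```bash
cat > h.py <<'E'
import numpy as np, cv2, pickle, sys
from scipy.spatial.transform import Rotation as R
def snap(name,tag):
    from bench import get_image
    d=get_image(name); cv2.imwrite(f"pics/{tag}.png",d["color"]); pickle.dump(d,open(f"pics/{tag}.pkl","wb")); return d
def load(tag): return pickle.load(open(f"pics/{tag}.pkl","rb"))
def w(d,u,v,z,fish):
    K=np.array(d["mtx"]); x=(u-K[0,2])/K[0,0]; y=(v-K[1,2])/K[1,1]
    if fish:
        r=np.hypot(x,y)+1e-12; ray=np.array([x/r*np.sin(r),y/r*np.sin(r),np.cos(r)])
    else: ray=np.array([x,y,1])
    g=R.from_quat(d["orientation"]).apply(ray); p=np.array(d["position"])
    return p+g*(z-p[2])/g[2]
def proj(d,P,fish):
    K=np.array(d["mtx"]); c=R.from_quat(d["orientation"]).inv().apply(np.array(P,float)-d["position"])
    if fish:
        s=np.hypot(c[0],c[1]); t=np.arctan2(s,c[2]); c=np.array([c[0]/s*t,c[1]/s*t,1])
    else: c=c/c[2]
    return K[0,0]*c[0]+K[0,2],K[1,1]*c[1]+K[1,2]
def quat(yaw,pitch=0):
    """tool down; tool y horizontal, closing line at world angle yaw+90deg; i.e. cart long axis (heel dir) at yaw.
    pitch>0: cartridge nose-down (rotation about heel-left axis y)."""
    # tool: x along -heel? choose x=heel dir, y=-left, z=down
    B=np.array([[1,0,0],[0,-1,0],[0,0,-1]]).T
    return R.from_euler('z',yaw)*R.from_euler('y',pitch)*R.from_matrix(B)
def rel(pos,Rt,flip=False):
    from bench import read_state
    s=read_state(); R0=R.from_quat(s["ee_rot"])
    if flip: Rt=Rt*R.from_euler('z',np.pi)
    print("turn",np.round((R0.inv()*Rt).as_rotvec(),3),"shift",np.round(R0.inv().apply(np.array(pos)-s["position"]),1))
E
python3 - <<'E'
from h import *
d=snap("scene","s1"); 
k=512/800
for n,u,v,z in [("blue",320,208,56),("green",338,232,56),("red",386,242,56),("yellow",416,267,56),("tray",612,372,4),("spent",438,329,72),("carrL",411,354,12),("carrBR",517,406,12),("carrTR",537,370,12),("carrTL",432,322,12),("fin",306,281,94),("boxL",283,300,30),("boxR",357,305,36),("carton",240,250,70),("bottle",348,365,110)]:
    print(n,w(d,u*k,v*k,z,0).round())
rel([480,-100,430],quat(0)); rel([480,-100,430],quat(0),True)
print(R.from_quat(__import__('bench').read_state()["ee_rot"]).as_matrix().round(2))
E
```

```text
blue [ 427. -368.   56.]
green [ 469. -287.   56.]
red [ 436. -172.   56.]
yellow [464. -75.  56.]
tray [458. 407.   4.]
spent [592.  53.  72.]
carrL [644.  18.  12.]
carrBR [637. 266.  12.]
carrTR [540. 268.  12.]
carrTL [550.  17.  12.]
fin [ 645. -247.   94.]
boxL [ 681. -295.   30.]
boxR [ 610. -142.   36.]
carton [ 638. -442.   70.]
bottle [775. -49. 110.]
turn [ 0.000e+00  2.000e-03 -2.858e+00] shift [-432.7  394.6 -184.9]
turn [ 0.001 -0.     0.284] shift [-432.7  394.6 -184.9]
[[-0.96 -0.28 -0.  ]
 [-0.28  0.96  0.  ]
 [ 0.    0.   -1.  ]]
```

```bash
python3 - <<'E'
from h import *
rel([520,-210,300],quat(0),True)
E
```

```text
turn [ 0.001 -0.     0.284] shift [-440.3  277.6  -55. ]
```

>>> carry_out:
  motion:
    - [0, 0, 0.14, -55, 35, -55, 1]
    - [0, 0, 0.284, -110, 69, -55, 1]
    - [0, 0, 0.284, -160, 101, -55, 1]
    - [0, 0, 0.284, -210, 132, -55, 1]
    - [0, 0, 0.284, -260, 164, -55, 1]

```text
clock: 0.82
position: [372.7, -376.1, 300.5]
ee_rot: [0.0, 1.0, -0.0, 0.0]
contact_force: [0.8, -1.1, -0.0]
gripper_width: 85.5
grasp_force: 0.0
```

```bash
python3 - <<'E'
from h import *
rel([520,-210,300],quat(0),True)
E
```

```text
turn [-0.  0. -0.] shift [-147.3  166.1    0.5]
```

>>> carry_out:
  motion:
    - [0, 0, 0, -40, 45, 0, 1]
    - [0, 0, 0, -80, 90, 0, 1]
    - [0, 0, 0, -115, 130, 0, 1]
    - [0, 0, 0, -145, 165, 0, 1]
    - [0, 0, 0, -145, 165, 0, 1]

```text
clock: 1.45
position: [518.2, -210.5, 299.6]
ee_rot: [-0.002, 1.0, 0.0, -0.0]
contact_force: [0.6, -0.8, -0.6]
gripper_width: 85.5
grasp_force: 0.0
```

```bash
python3 - <<'E'
from h import *
d=snap("wrist","w1"); cv2.imwrite("pics/w1b.png",cv2.resize(d["color"],(800,600),interpolation=cv2.INTER_CUBIC)); print(d["position"])
E
```

```text
[ 438.0372034  -210.42988499  428.22660743]
```

View pics/w1b.png

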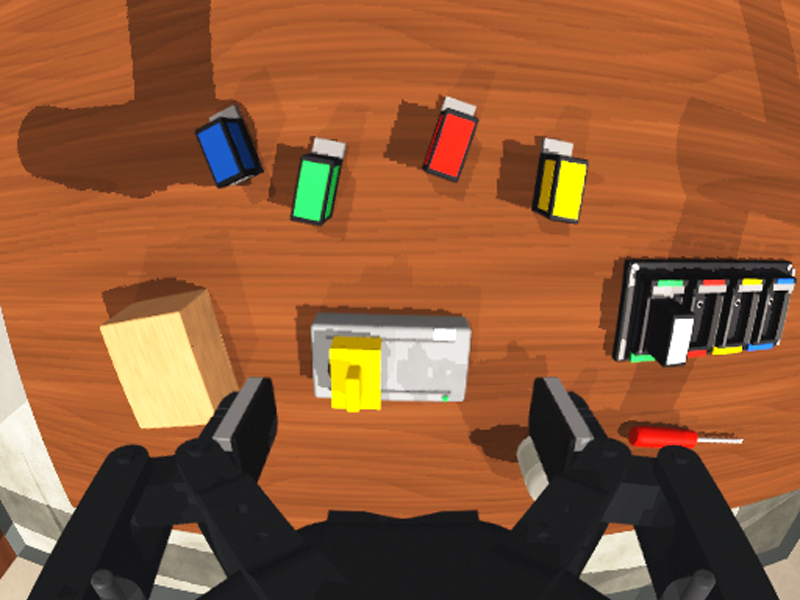

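The wrist view shows the cartridges at the top (blue 225,150; green 318,185; red 452,140; yellow 562,185), the lock box at (390,360) and the carriage at right with its nose side up. I'll enlarge both areas.

```bash
python3 - <<'E'
import cv2,numpy as np
im=cv2.imread("pics/w1.png"); 
a=im[55:155,120:390]; a=cv2.resize(a,(800,296),interpolation=cv2.INTER_CUBIC)   # scale 2.963
b=im[155:245,380:512]; b=cv2.resize(b,(440,300),interpolation=cv2.INTER_CUBIC)  # 3.333
c=im[190:270,190:310]; c=cv2.resize(c,(360,240),interpolation=cv2.INTER_CUBIC)
o=np.zeros((600,800,3),np.uint8); o[:296]=a; o[300:,:440]=b; o[300:540,440:]=c; cv2.imwrite("pics/w1c.png",o)
E
```

```text
(no output)
```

View pics/w1c.png

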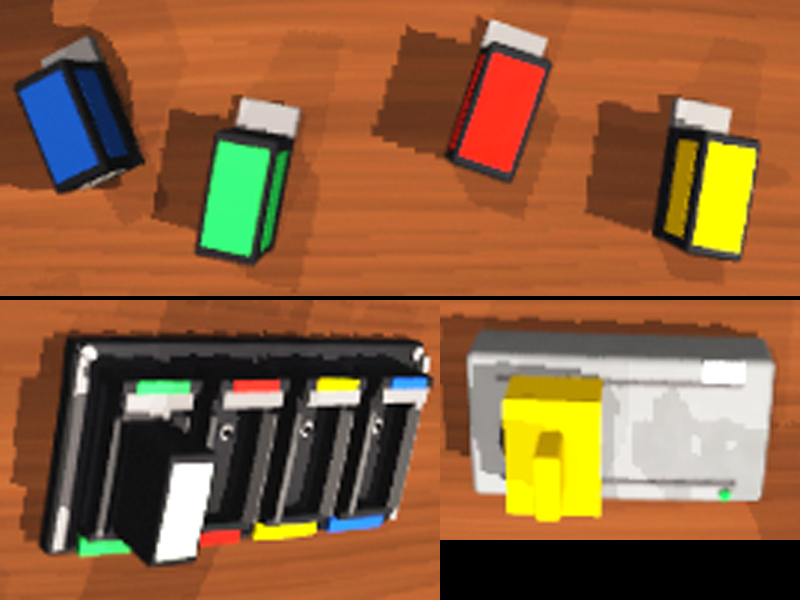

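```bash
python3 - <<'E'
from h import *
d=load("w1")
def rect(n,C,z,off,s,ins=0):
    P=np.array([w(d,off[0]+u/s[0],off[1]+v/s[1],z,1)[:2] for u,v in C])
    ax=(P[2]+P[3]-P[0]-P[1])/2; L=np.linalg.norm(ax); th=np.linalg.norm((P[1]+P[2]-P[0]-P[3])/2)
    print(n,"c",P.mean(0).round(1),"yaw",round(np.arctan2(ax[1],ax[0]),3),"L",L.round(1),"T",th.round(1)); return P
A=((120,55),(2.963,2.96)); 
rect("blue",[(15,88),(68,60),(108,180),(62,193)],56,*A)
rect("green",[(220,128),(277,138),(257,262),(197,255)],56,*A)
rect("red",[(491,43),(550,62),(512,181),(450,158)],56,*A)
rect("yellow",[(706,137),(760,143),(740,259),(688,252)],56,*A)
B=((380,155-300/3.333),(3.333,3.333))
rect("spent",[(170,459),(214,459),(200,561),(155,565)],72,*B)
print(rect("carr",[(72,340),(425,343),(399,517),(46,552)],12,*B))
C=((190-440/3.,190-100),(3,3))
rect("hood",[(506,396),(602,393),(602,515),(507,513)],66,*C)
rect("fin",[(538,458),(565,458),(560,520),(536,518)],94,*C)
rect("boxtop",[(468,353),(773,366),(763,500),(473,497)],36,*C)
E
```

```text
blue c [ 440.4 -361.7] yaw 0.351 L 55.0 T 25.5
green c [ 473.2 -283.1] yaw -0.202 L 55.2 T 25.9
red c [ 437.3 -171.6] yaw -0.307 L 52.6 T 26.9
yellow c [470.7 -71.3] yaw -0.11 L 52.3 T 25.6
spent c [604.4  57.7] yaw 0.099 L 51.8 T 25.8
carr c [592.9 145.6] yaw 0.084 L 110.0 T 256.1
[[541.1870186   15.26113521]
 [535.03446081 266.60565303]
 [643.9232317  280.46762935]
 [651.55796063  19.87099988]]
hood c [ 637.8 -251.1] yaw -0.036 L 63.6 T 44.6
fin c [ 638.7 -250.4] yaw -0.093 L 31.4 T 11.2
boxtop c [ 640.7 -221.8] yaw -0.026 L 78.2 T 148.3
```

>>> carry_out:
  motion:
    - [0, 0, 0, -20, 55, 0, 1]
    - [0, 0, 0, -40, 108, 0, 1]
    - [0, 0, 0, -60, 162, 0, 1]
    - [0, 0, 0, -80, 215, 0, 1]
    - [0, 0, 0, -100, 270, 0, 1]

```text
clock: 2.12
position: [616.8, 57.4, 300.6]
ee_rot: [0.001, 1.0, -0.0, 0.0]
contact_force: [0.2, -0.6, 0.6]
gripper_width: 85.8
grasp_force: 0.0
```

>>> carry_out:
  motion:
    - [0, 0, 0, -16, 42, 10, 1]
    - [0, 0, 0, -32, 85, 20, 1]
    - [0, 0, 0, -32, 85, 20, 1]
    - [0, 0, 0, -32, 85, 20, 1]

```text
clock: 2.62
position: [648.6, 140.9, 280.3]
ee_rot: [0.001, 1.0, -0.0, -0.0]
contact_force: [-0.4, -0.1, -0.1]
gripper_width: 85.4
grasp_force: 0.0
```

```bash
python3 - <<'E'
from h import *
d=snap("wrist","w2"); print(d["position"],d["orientation"])
a=d["color"][100:250,130:380]; print(a.shape); cv2.imwrite("pics/w2b.png",cv2.resize(a,None,fx=3.2,fy=3.2,interpolation=cv2.INTER_CUBIC))
E
```

```text
[568.38217506 141.54666557 408.87866453] [0.69893108 0.69741947 0.11140654 0.11264998]
(150, 250, 3)
```

View pics/w2b.png

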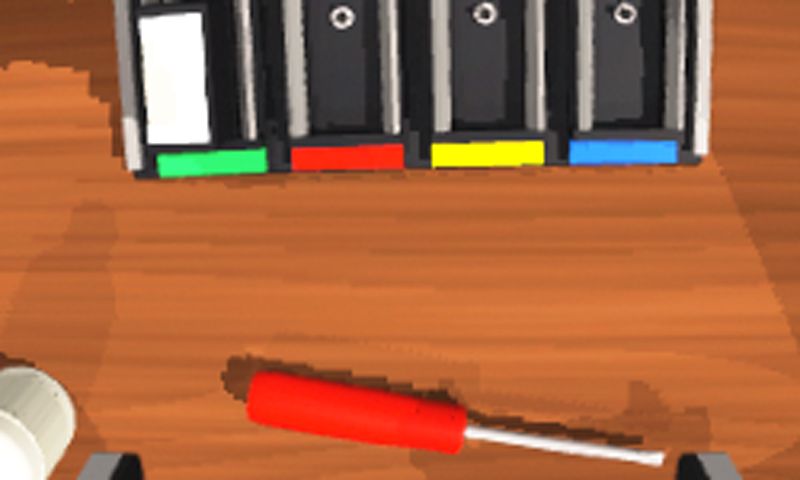

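Camera is tilted forward; the carriage lies higher in the same picture, so I'll crop that.

```bash
python3 - <<'E'
from h import *
d=load("w2"); a=d["color"][30:170,155:365]; cv2.imwrite("pics/w2c.png",cv2.resize(a,None,fx=3.8,fy=3.8,interpolation=cv2.INTER_CUBIC))
E
```

```text
(no output)
```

View pics/w2c.png

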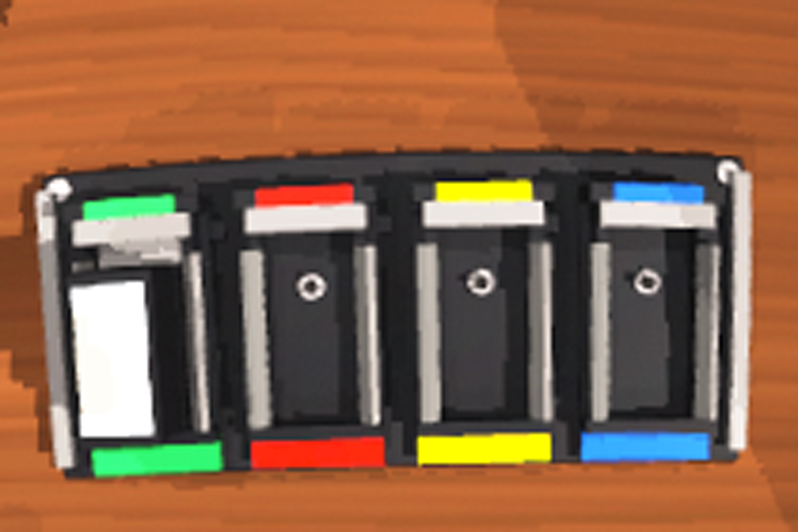

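```bash
python3 - <<'E'
from h import *
d=load("w2"); f=lambda u,v,z:w(d,155+u/3.8,30+v/3.8,z,1)[:2]
for n,l,r in [("green",(74,243),(189,238)),("red",(246,234),(367,229)),("yellow",(424,225),(544,224)),("blue",(601,225),(716,227))]:
    a,b=f(*l,37),f(*r,37); print(n,"lip edge mid",((a+b)/2).round(1),"width",np.linalg.norm(b-a).round(1))
for c in [(38,188),(748,160),(742,460),(62,475)]: print("plate",f(*c,12).round(1))
P=np.array([f(*c,72) for c in [(68,283),(148,278),(157,438),(76,441)]]); ax=(P[2]+P[3]-P[0]-P[1])/2
print("spent",P.mean(0),np.arctan2(ax[1],ax[0]),np.linalg.norm(ax),np.linalg.norm(P[1]-P[0]))
for n,c in [("g",(157,459)),("r",(318,452)),("y",(484,449)),("b",(645,446))]: print("strip",n,f(*c,14).round(1), f(*c,27).round(1))
# nose strips
for n,c in [("g",(129,207)),("r",(305,194)),("y",(484,190)),("b",(658,191))]: print("nosestrip",n,f(*c,20).round(1), f(*c,37).round(1))
E
```

```text
green lip edge mid [567.   55.8] width 39.2
red lip edge mid [566. 114.] width 39.4
yellow lip edge mid [563.7 171.7] width 39.1
blue lip edge mid [562.3 229.8] width 39.3
plate [545.9  16.2]
plate [536.2 268.2]
plate [646.1 270.8]
plate [651.5  20. ]
spent [603.51211159  56.53159355] 0.008388288589776539 49.10235424961376 25.085956526022414
strip g [645.9  57. ] [643.3  59.8]
strip r [644.1 115.4] [641.6 116.2]
strip y [643.1 174.4] [640.6 173.3]
strip b [641.3 232.9] [638.9 229.9]
nosestrip g [555.2  51.6] [555.8  55.5]
nosestrip r [553.  112.5] [553.7 113.7]
nosestrip y [551.7 172.9] [552.5 171.6]
nosestrip b [549.9 233.2] [550.7 229.2]
```

```bash
cat >> h.py <<'E'
SEAT={"green":(596.5,56.7),"red":(595.3,114.7),"yellow":(593.5,172.6),"blue":(591.8,230.6)}; CY=0.03
def tq(yaw,th=0): return R.from_euler('z',yaw)*R.from_euler('y',-th)*R.from_matrix(np.diag([-1.,1,-1]))
def plan(o,z,yaw,wp,R0=None,p0=None,g=(7,37)):
    """o: cart origin xy, z floor height; wp: (dx,dz,theta) nose tip offset along carriage x / up, nose-down tilt. rows from now."""
    from bench import read_state
    s=read_state(); R0=R.from_quat(s["ee_rot"]); p0=np.array(s["position"])
    for dx,dz,t in wp:
        a,b=g[0]+35,g[1]; c,sn=np.cos(t),np.sin(t)
        lx=-35+dx+a*c-b*sn; lz=z+dz+a*sn+b*c
        P=np.array([o[0]+lx*np.cos(yaw),o[1]+lx*np.sin(yaw),lz])
        print((dx,dz,t),np.round((R0.inv()*tq(yaw,t)).as_rotvec(),3),np.round(R0.inv().apply(P-p0),1), P.round(1))
E
python3 - <<'E'
from h import *
plan(SEAT["green"],16,CY,[(0,80,0),(0,0,0)])
E
```

```text
(0, 80, 0) [-0.     0.    -0.032] [ 45.1 -83.8 147.8] [603.5  56.9 133. ]
(0, 0, 0) [-0.     0.    -0.032] [ 45.1 -83.8 227.8] [603.5  56.9  53. ]
```

>>> carry_out:
  motion:
    - [0, 0, -0.03, 15, -28, 45, 0.5]
    - [0, 0, -0.03, 30, -56, 90, 0.5]
    - [0, 0, -0.03, 45, -84, 120, 0.4]
    - [0, 0, -0.03, 45, -84, 148, 0.4]
    - [0, 0, -0.03, 45, -84, 148, 0.4]

```text
clock: 3.3
position: [602.2, 56.1, 131.2]
ee_rot: [-0.014, 1.0, -0.001, -0.002]
contact_force: [-0.5, -0.8, -0.3]
gripper_width: 59.7
grasp_force: 0.0
```

```bash
python3 - <<'E'
from h import *
plan(SEAT["green"],16,CY,[(0,0,0)])
from bench import *; print(read_state()["position"],read_state()["gripper_width"])
E
```

```text
(0, 0, 0) [-0.001 -0.004 -0.003] [-1.6  0.9 78.2] [603.5  56.9  53. ]
[602.23071116  56.07873492 131.22697807] 59.74967664160909
```

>>> carry_out:
  motion:
    - [0, 0, 0, -1.5, 1, 40, 0.4]
    - [0, 0, 0, -1.5, 1, 65, 0.4]
    - [0, 0, 0, -1.5, 1, 78, 0.4]
    - [0, 0, 0, -1.5, 1, 78, 0.4]
    - [0, 0, 0, -1.5, 1, 78, 0.4]

```text
clock: 3.92
position: [606.4, 59.5, 55.9]
ee_rot: [-0.015, 1.0, 0.0, 0.001]
contact_force: [-0.1, -1.1, 0.4]
gripper_width: 59.5
grasp_force: 0.0
```

>>> carry_out:
  motion:
    - [0, 0, 0, 0, 0, 0, -1]
    - [0, 0, 0, 0, 0, 0, -1]
    - [0, 0, 0, 0, 0, 0, -1]
    - [0, 0, 0, 0, 0, 0, -1]
    - [0, 0, 0, 0, 0, 0, -1]

```text
clock: 4.55
position: [605.6, 58.1, 55.7]
ee_rot: [-0.015, 1.0, -0.001, 0.0]
contact_force: [-0.3, -5.2, 5.4]
gripper_width: 26.9
grasp_force: 60.6
```

```bash
python3 - <<'E'
from h import *
plan(SEAT["green"],16,CY,[(0,0,0),(1,.5,.1),(1.5,1,.2),(2,1,.3),(2.5,1,.38),(20,7.5,.38),(35,13.5,.38),(40,60,.38),(40,110,.38)])
E
```

```text
(0, 0, 0) [-0.001  0.001  0.   ] [ 2.2 -1.1  2.7] [603.5  56.9  53. ]
(1, 0.5, 0.1) [-0.001 -0.099  0.   ] [ 5.1 -1.2 -1.8] [600.6  56.8  57.5]
(1.5, 1, 0.2) [-0.001 -0.199  0.   ] [ 8.9 -1.2 -5.9] [596.8  56.7  61.6]
(2, 1, 0.3) [-0.001 -0.299  0.   ] [13.  -1.2 -9.1] [592.7  56.6  64.8]
(2.5, 1, 0.38) [-0.001 -0.379  0.   ] [ 16.4  -1.2 -11.3] [589.3  56.5  66.9]
(20, 7.5, 0.38) [-0.001 -0.379  0.   ] [ -1.1  -1.2 -17.7] [606.8  57.   73.4]
(35, 13.5, 0.38) [-0.001 -0.379  0.   ] [-16.1  -1.2 -23.7] [621.8  57.5  79.4]
(40, 60, 0.38) [-0.001 -0.379  0.   ] [-21.2  -1.3 -70.2] [626.8  57.6 125.9]
(40, 110, 0.38) [-0.001 -0.379  0.   ] [ -21.2   -1.3 -120.2] [626.8  57.6 175.9]
```

```bash
python3 - <<'E'
from h import *
from bench import *; print(read_state()["position"])
plan(SEAT["green"],16,CY,[(0,0,0),(1,.5,.1),(1.5,1,.2),(2,1,.3),(2.5,1,.38),(20,7.5,.38),(35,13.5,.38),(40,60,.38),(40,110,.38)],g=(9,39.7))
E
```

```text
[605.64485819  58.12828553  55.69793647]
(0, 0, 0) [-0.001  0.001  0.   ] [ 0.2 -1.2 -0. ] [605.5  57.   55.7]
(1, 0.5, 0.1) [-0.001 -0.099  0.   ] [ 3.4 -1.2 -4.7] [602.3  56.9  60.4]
(1.5, 1, 0.2) [-0.001 -0.199  0.   ] [ 7.4 -1.2 -9. ] [598.2  56.8  64.7]
(2, 1, 0.3) [-0.001 -0.299  0.   ] [ 11.9  -1.2 -12.2] [593.8  56.6  67.9]
(2.5, 1, 0.38) [-0.001 -0.379  0.   ] [ 15.5  -1.2 -14.5] [590.1  56.5  70.2]
(20, 7.5, 0.38) [-0.001 -0.379  0.   ] [ -2.   -1.2 -21. ] [607.6  57.   76.7]
(35, 13.5, 0.38) [-0.001 -0.379  0.   ] [-17.   -1.2 -27. ] [622.6  57.5  82.7]
(40, 60, 0.38) [-0.001 -0.379  0.   ] [-22.   -1.3 -73.5] [627.6  57.6 129.2]
(40, 110, 0.38) [-0.001 -0.379  0.   ] [ -22.1   -1.3 -123.5] [627.6  57.6 179.2]
```

>>> carry_out:
  motion:
    - [0, -0.1, 0, 3.5, 0, -5, -1]
    - [0, -0.2, 0, 7.5, 0, -9, -1]
    - [0, -0.3, 0, 12, 0, -12, -1]
    - [0, -0.38, 0, 15.5, 0, -14.5, -1]
    - [0, -0.38, 0, 15.5, 0, -14.5, -1]

```text
clock: 5.18
position: [591.2, 55.0, 80.7]
ee_rot: [-0.015, 0.986, 0.004, 0.168]
contact_force: [-0.3, -0.9, -7.7]
gripper_width: 26.9
grasp_force: 64.5
```

>>> carry_out:
  motion:
    - [0, 0, 0, -12, 0, 0, -1]
    - [0, 0, 0, -26, 0, 0, -1]
    - [0, 0, 0, -38, 0, 0, -1]
    - [0, 0, 0, -38, 0, -40, -1]
    - [0, 0, 0, -38, 0, -80, -1]

```text
clock: 5.8
position: [607.5, 59.5, 175.7]
ee_rot: [-0.016, 0.984, 0.008, 0.175]
contact_force: [1.2, -0.6, -0.1]
gripper_width: 26.8
grasp_force: 65.3
```

```bash
python3 - <<'E'
from h import *
d=snap("wrist","w3"); s=snap("side","sd3")
a=np.hstack([cv2.resize(d["color"],(400,300)),cv2.resize(s["color"][170:330,100:313],(400,300))])
b=s=load("side0") if 0 else None
f=snap("scene","sc3")["color"][190:270,340:440]
o=np.vstack([a,np.hstack([cv2.resize(f,(375,300),interpolation=cv2.INTER_CUBIC),np.zeros((300,425,3),np.uint8)])]); cv2.imwrite("pics/m3.png",o)
E
```

```text
(no output)
```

View pics/m3.png

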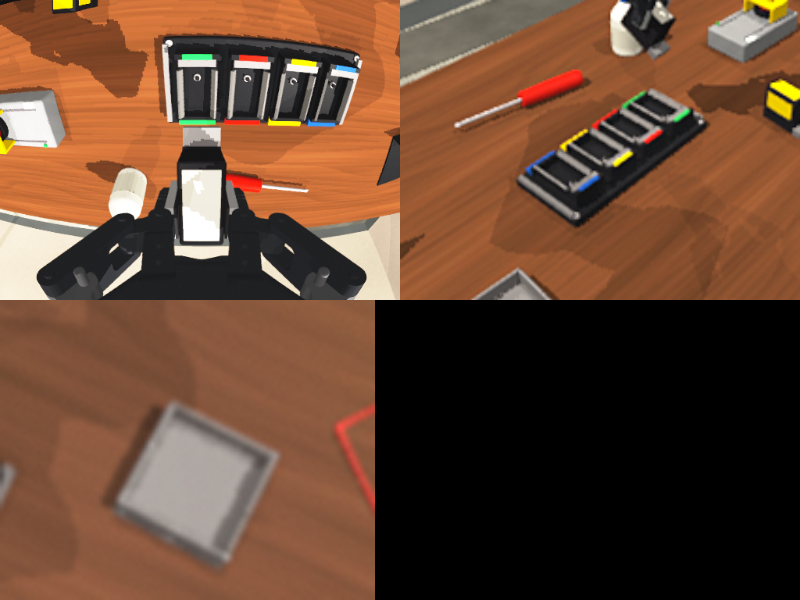

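>>> carry_out:
  motion:
    - [0, 0, 0, 0, 0, 0, -1]

```text
clock: 6.08
position: [606.0, 58.2, 173.4]
ee_rot: [-0.015, 0.985, 0.007, 0.174]
contact_force: [0.2, 0.4, -1.1]
gripper_width: 27.0
grasp_force: 65.4
```

>>> carry_out:
  motion:
    - [0, 0, 0, 0, 0, 0, -1]

```text
clock: 6.2
position: [605.3, 57.5, 172.1]
ee_rot: [-0.015, 0.985, 0.006, 0.172]
contact_force: [0.5, -0.0, -1.1]
gripper_width: 26.9
grasp_force: 65.4
```

>>> carry_out:
  motion:
    - [0, 0, 0, 0, 0, 0, -1]

```text
clock: 6.32
position: [605.2, 57.3, 172.1]
ee_rot: [-0.015, 0.985, 0.006, 0.172]
contact_force: [-0.8, 0.8, -1.6]
gripper_width: 27.3
grasp_force: 65.4
```

```bash
python3 - <<'E'
from h import *
d=load("sc3")
P=np.array([w(d,340+u/3.75,190+(v-300)/3.75,22,0)[:2] for u,v in [(172,402),(277,457),(222,565),(117,508)]]);print(P.round(1),P.mean(0))
rel([P[:,0].mean(),P[:,1].mean(),150],tq(0.03))
E
```

```text
[[403.9 360.9]
 [410.  460.4]
 [534.2 453.1]
 [529.4 357.4]] [469.37043581 407.94077734]
turn [0.007 0.347 0.001] shift [125.4 354.7 -19.2]
```

>>> carry_out:
  motion:
    - [0, 0.07, 0, 20, 55, -4, -1]
    - [0, 0.14, 0, 40, 110, -8, -1]
    - [0, 0.21, 0, 58, 165, -11, -1]
    - [0, 0.28, 0, 76, 220, -14, -1]
    - [0, 0.347, 0, 92, 275, -18, -1]

```text
clock: 6.95
position: [503.0, 331.1, 160.1]
ee_rot: [-0.016, 1.0, 0.003, -0.001]
contact_force: [1.5, -0.1, -0.8]
gripper_width: 26.7
grasp_force: 65.4
```

>>> carry_out:
  motion:
    - [0, 0, 0, 15, 45, 0, -1]
    - [0, 0, 0, 25, 80, 0, -1]
    - [0, 0, 0, 25, 80, 0, -1]
    - [0, 0, 0, 25, 80, 0, -1]
    - [0, 0, 0, 25, 80, 0, -1]

```text
clock: 7.58
position: [476.6, 407.4, 161.0]
ee_rot: [-0.016, 1.0, 0.003, 0.001]
contact_force: [0.4, 0.5, -0.4]
gripper_width: 26.9
grasp_force: 65.4
```

```bash
python3 - <<'E'
from h import *
rel([478,408,44.5],tq(-0.04))
E
```

```text
turn [0.007 0.001 0.071] shift [ -1.3  -0.2 116.5]
```

>>> carry_out:
  motion:
    - [0, 0, 0.07, 0, 0, 50, -1]
    - [0, 0, 0.07, 0, 0, 90, -1]
    - [0, 0, 0.07, 0, 0, 110, -1]
    - [0, 0, 0.07, 0, 0, 110, -1]
    - [0, 0, 0.07, 0, 0, 110, -1]

```text
clock: 8.2
position: [476.8, 408.8, 51.6]
ee_rot: [0.019, 1.0, 0.004, 0.001]
contact_force: [0.5, -1.1, -1.3]
gripper_width: 26.7
grasp_force: 66.2
```

>>> carry_out:
  motion:
    - [0, 0, 0, 0, 0, 3, -1]
    - [0, 0, 0, 0, 0, 6, -1]
    - [0, 0, 0, 0, 0, 6, -1]
    - [0, 0, 0, 0, 0, 6, -1]
    - [0, 0, 0, 0, 0, 6, -1]

```text
clock: 8.82
position: [477.6, 409.6, 48.6]
ee_rot: [0.018, 1.0, 0.004, 0.002]
contact_force: [-0.5, -2.8, 10.9]
gripper_width: 27.0
grasp_force: 67.9
```

>>> carry_out:
  motion:
    - [0, 0, 0, 0, 0, 5, 0.05]
    - [0, 0, 0, 0, 0, 5, 0.1]
    - [0, 0, 0, 0, 0, 5, 0.1]
    - [0, 0, 0, 0, 0, -20, 0.1]
    - [0, 0, 0, 0, 0, -80, 0.1]

```text
clock: 9.45
position: [474.9, 407.2, 122.6]
ee_rot: [0.019, 1.0, 0.0, -0.002]
contact_force: [1.0, 1.3, 1.2]
gripper_width: 46.9
grasp_force: 0.0
```

>>> carry_out:
  motion:
    - [0, 0, 0, 0, -20, -50, 0.4]
    - [0, 0, 0, 0, -40, -100, 0.4]
    - [0, 0, 0, 0, -40, -130, 0.4]
    - [0, 0, 0, 0, -40, -130, 0.4]

```text
clock: 9.95
position: [475.5, 368.6, 258.4]
ee_rot: [0.019, 1.0, 0.006, 0.003]
contact_force: [0.6, 0.0, -0.5]
gripper_width: 59.7
grasp_force: 0.0
```

```bash
python3 - <<'E'
from h import *
d=snap("scene","sc4"); s=snap("side","sd4")
f=d["color"][185:275,335:455]; g=d["color"][110:200,180:300]; sd=s["color"][180:384,100:380]
o=np.zeros((600,800,3),np.uint8); r=lambda a,W,H:cv2.resize(a,(W,H),interpolation=cv2.INTER_CUBIC)
o[:300,:400]=r(f,400,300); o[:300,400:]=r(g,400,300); o[300:,:400]=r(sd,400,300); 
o[300:,400:]=r(s["color"][150:270,270:430],400,300)
cv2.imwrite("pics/m4.png",o)
E
```

```text
(no output)
```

View pics/m4.png

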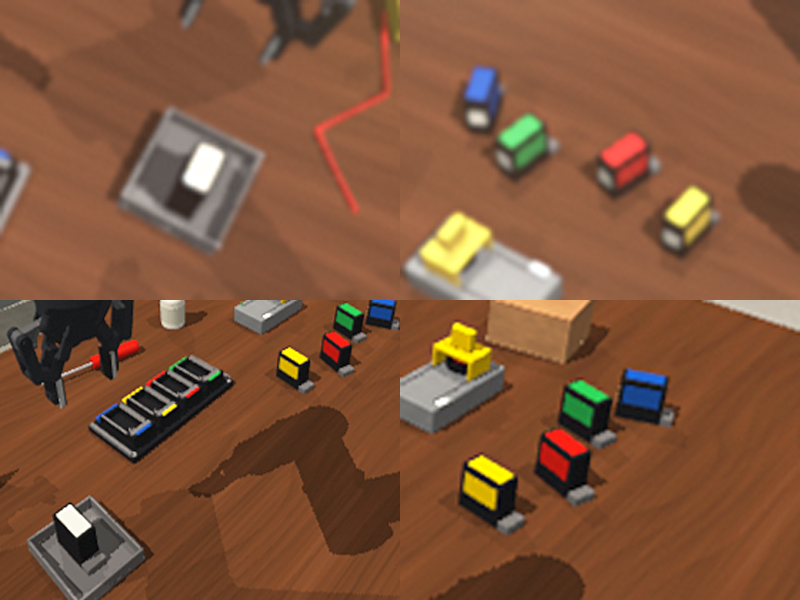

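The spent cartridge stands in the tray and the four ink cartridges are where they were. Next is yellow.

```bash
cat >> h.py <<'E'
BLK={"blue":(440.4,-361.7,.351),"green":(473.2,-283.1,-.202),"red":(437.3,-171.6,-.307),"yellow":(470.7,-71.3,-.11)}
HUE={"blue":(105,125),"green":(50,80),"yellow":(24,34),"red":(0,6)}
def blob(im,n,box=(190,110,300,200)):
    x0,y0,x1,y1=box; h=cv2.cvtColor(im[y0:y1,x0:x1],cv2.COLOR_BGR2HSV); lo,hi=HUE[n]
    m=cv2.inRange(h,(lo,150,90),(hi,255,255))
    if n=="yellow" : m[60:,:50]=0
    k,_,st,c=cv2.connectedComponentsWithStats(m); 
    if k<2: return None
    i=1+np.argmax(st[1:,4]); return (c[i]+[x0,y0]).round(1),st[i,4]
def chk():
    a=load("s1"); b=snap("scene","chk")
    for n in HUE: print(n,blob(a["color"],n),blob(b["color"],n))
E
python3 - <<'E'
from h import *
chk(); x,y,t=BLK["yellow"]; rel([x,y,150],tq(t))
E
```

```text
blue (array([203.8, 134.5]), np.int32(39)) (array([203.8, 134.7]), np.int32(37))
green None None
yellow (array([261.7, 171.5]), np.int32(6)) (array([261.7, 171.5]), np.int32(6))
red (array([247.6, 156.9]), np.int32(147)) (array([247.6, 156.8]), np.int32(151))
turn [ 0.006 -0.001  0.072] shift [ -13.2 -439.3  101. ]
```

>>> carry_out:
  motion:
    - [0, 0, 0.02, 0, -58, 0, 0.4]
    - [0, 0, 0.04, 0, -116, 0, 0.4]
    - [0, 0, 0.07, 0, -174, 0, 0.4]
    - [0, 0, 0.07, 0, -232, 0, 0.4]
    - [0, 0, 0.07, 0, -290, 0, 0.4]

```text
clock: 10.72
position: [462.8, 76.2, 251.4]
ee_rot: [0.053, 0.999, 0.003, -0.001]
contact_force: [2.4, 0.5, 0.1]
gripper_width: 60.0
grasp_force: 0.0
```

>>> carry_out:
  motion:
    - [0, 0, 0, 0, -50, 30, 0.4]
    - [0, 0, 0, 0, -100, 60, 0.4]
    - [0, 0, 0, 0, -148, 90, 0.4]
    - [0, 0, 0, 0, -148, 100, 0.4]
    - [0, 0, 0, 0, -148, 100, 0.4]

```text
clock: 11.35
position: [447.4, -68.5, 150.5]
ee_rot: [0.054, 0.999, 0.003, -0.001]
contact_force: [0.4, -0.3, 0.4]
gripper_width: 59.8
grasp_force: 0.0
```

>>> carry_out:
  motion:
    - [0, 0, 0, 0, 0, 0, 0.4]
    - [0, 0, 0, 0, 0, 0, 0.4]

```text
clock: 11.6
position: [448.7, -67.4, 152.5]
ee_rot: [0.053, 0.999, 0.004, 0.001]
contact_force: [-0.4, -0.2, 0.3]
gripper_width: 59.7
grasp_force: 0.0
```

```bash
sed -i 's/"green":(50,80),"yellow":(24,34)/"green":(45,85),"yellow":(22,36)/; s/(lo,150,90)/(lo,110,80)/' h.py; python3 - <<'E'
from h import *
chk(); x,y,t=BLK["yellow"]; rel([x,y,37],tq(t))
E
```

```text
blue (array([203.7, 135.1]), np.int32(58)) (array([204.1, 135.4]), np.int32(71))
green (array([215.8, 149. ]), np.int32(57)) (array([215.8, 149.1]), np.int32(60))
yellow (array([266.4, 173.2]), np.int32(147)) (array([267.2, 173. ]), np.int32(127))
red (array([247.6, 157.3]), np.int32(161)) (array([247.3, 157.2]), np.int32(161))
turn [0.008 0.002 0.004] shift [-22.1  -2.3 115.5]
```

>>> carry_out:
  motion:
    - [0, 0, 0, -22, -2, 40, 0.4]
    - [0, 0, 0, -22, -2, 80, 0.4]
    - [0, 0, 0, -22, -2, 115, 0.4]
    - [0, 0, 0, -22, -2, 115, 0.4]
    - [0, 0, 0, -22, -2, 115, 0.4]

```text
clock: 12.28
position: [471.0, -71.5, 38.0]
ee_rot: [0.053, 0.999, 0.004, 0.002]
contact_force: [-0.2, -0.6, 0.1]
gripper_width: 60.0
grasp_force: 0.0
```

>>> carry_out:
  motion:
    - [0, 0, 0, 0, 0, 0, 0.4]
    - [0, 0, 0, 0, 0, 0, -1]
    - [0, 0, 0, 0, 0, 0, -1]
    - [0, 0, 0, 0, 0, 0, -1]
    - [0, 0, 0, 0, 0, 0, -1]

```text
clock: 12.9
position: [470.3, -71.9, 37.7]
ee_rot: [0.053, 0.999, 0.004, 0.001]
contact_force: [-1.1, 0.7, 6.2]
gripper_width: 27.3
grasp_force: 59.9
```

>>> carry_out:
  motion:
    - [0, 0, 0, 0, 0, 0, -1]
    - [0, 0, 0, 0, 0, 0, -1]

```text
clock: 13.15
position: [470.3, -71.9, 37.7]
ee_rot: [0.053, 0.999, 0.004, 0.001]
contact_force: [-1.3, 0.1, 6.8]
gripper_width: 27.4
grasp_force: 59.9
```

>>> carry_out:
  motion:
    - [0, 0, 0, 0, 0, -40, -1]
    - [0, 0, 0, 0, 0, -90, -1]
    - [0, 0, 0, 0, 0, -110, -1]
    - [0, 0, 0, 0, 0, -110, -1]
    - [0, 0, 0, 0, 0, -110, -1]

```text
clock: 13.78
position: [468.4, -72.8, 145.3]
ee_rot: [0.054, 0.999, 0.004, -0.001]
contact_force: [-0.2, 0.4, -3.0]
gripper_width: 26.9
grasp_force: 59.7
```

```bash
python3 - <<'E'
from h import *
from bench import read_state
d=snap("wrist","w5"); s=read_state(); print(s["position"])
o=np.zeros((480,800,3),np.uint8); a=d["color"][170:320,160:350]; o[:,:608]=cv2.resize(a,(608,480),interpolation=cv2.INTER_CUBIC); cv2.imwrite("pics/m5.png",o[:,:608])
plan(SEAT["yellow"],16,CY,[(25,75,.0),(25,70,.38)],g=(6.6,37.7))
E
```

```text
[468.40504259 -72.80201635 145.10979085]
(25, 75, 0.0) [ 0.007 -0.003 -0.138] [-129.3  261.7   17.8] [625.1 173.5 128.7]
(25, 70, 0.38) [-0.019 -0.382 -0.138] [-112.5  259.4   10.1] [608.1 173.  136.4]
```

View pics/m5.png

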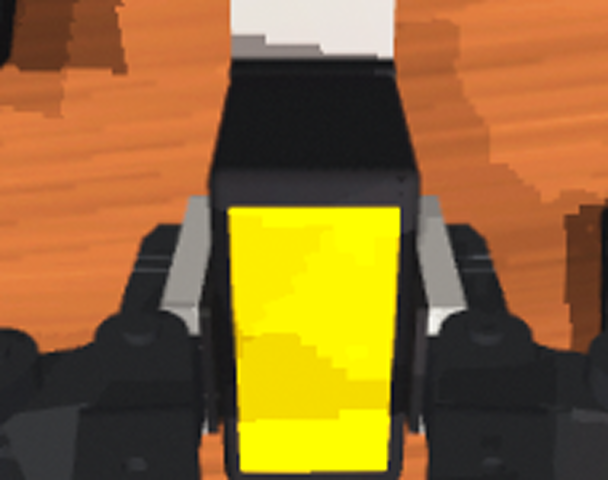

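```bash
python3 - <<'E'
from h import *
from bench import read_state
d=load("w5"); t=np.array([468.4,-72.8,145.2]); Ri=R.from_quat([.054,.999,.004,-.001]).inv()
for n,u,v,z in [("nosetop",315,172,56),("heeltop",314,477,56),("toejoin",314,62,10)]:
    p=w(d,160+u/3.2,170+v/3.2,145.2-37.7+z,1); print(n,Ri.apply(p-t).round(1))
E
```

```text
nosetop [ 28.1   0.8 -18.2]
heeltop [-25.1   0.6 -18.4]
toejoin [27.4  0.7 27.8]
```

>>> carry_out:
  motion:
    - [0, 0, -0.03, -26, 52, 0, -1]
    - [0, 0, -0.06, -52, 105, 0, -1]
    - [0, 0, -0.09, -78, 157, 0, -1]
    - [0, 0, -0.12, -104, 210, 0, -1]
    - [0, 0, -0.138, -129, 262, 10, -1]

```text
clock: 14.45
position: [626.7, 175.7, 137.2]
ee_rot: [-0.016, 1.0, 0.003, 0.0]
contact_force: [0.7, -0.7, -2.1]
gripper_width: 27.6
grasp_force: 60.0
```

>>> carry_out:
  motion:
    - [0, -0.13, 0, 6, 0, 0, -1]
    - [0, -0.26, 0, 12, 0, 0, -1]
    - [0, -0.38, 0, 17, 0, 0, -1]
    - [0, -0.38, 0, 17, 0, 0, -1]
    - [0, -0.38, 0, 17, 0, 0, -1]

```text
clock: 15.08
position: [607.4, 172.4, 136.3]
ee_rot: [-0.015, 0.982, 0.005, 0.187]
contact_force: [-0.6, -0.4, -1.8]
gripper_width: 27.2
grasp_force: 60.1
```

>>> carry_out:
  motion:
    - [0, 0, 0, 0, 0, 0, -1]
    - [0, 0, 0, 0, 0, 0, -1]
    - [0, 0, 0, 0, 0, 0, -1]

```text
clock: 15.45
position: [609.5, 173.7, 138.8]
ee_rot: [-0.014, 0.982, 0.007, 0.19]
contact_force: [-0.5, 0.0, -2.6]
gripper_width: 27.4
grasp_force: 60.1
```

```bash
python3 - <<'E'
from h import *
plan(SEAT["yellow"],16,CY,[(25,30,.38),(12,9,.38),(2.5,2.5,.38)],g=(7,37.7))
E
```

```text
(25, 30, 0.38) [ 0.007  0.002 -0.003] [16.7 -0.9 38.8] [608.5 173.1  96.6]
(12, 9, 0.38) [ 0.007  0.002 -0.003] [36.6 -1.1 53.4] [595.5 172.7  75.6]
(2.5, 2.5, 0.38) [ 0.007  0.002 -0.003] [47.8 -1.1 55.9] [586.  172.4  69.1]
```

>>> carry_out:
  motion:
    - [0, 0, 0, 8, -1, 20, -1]
    - [0, 0, 0, 16.5, -1, 38.5, -1]
    - [0, 0, 0, 16.5, -1, 38.5, -1]
    - [0, 0, 0, 16.5, -1, 38.5, -1]
    - [0, 0, 0, 16.5, -1, 38.5, -1]

```text
clock: 16.08
position: [609.1, 173.5, 98.2]
ee_rot: [-0.014, 0.982, 0.007, 0.191]
contact_force: [-0.7, -0.0, -2.4]
gripper_width: 27.3
grasp_force: 59.9
```

>>> carry_out:
  motion:
    - [0, 0, 0, 0, 0, 0, -1]
    - [0, 0, 0, 0, 0, 0, -1]

```text
clock: 16.32
position: [608.3, 173.2, 97.4]
ee_rot: [-0.014, 0.982, 0.007, 0.19]
contact_force: [0.5, 0.0, -2.2]
gripper_width: 27.4
grasp_force: 59.9
```

```bash
python3 - <<'E'
from h import *
plan(SEAT["yellow"],16,CY,[(12,6.5,.38),(2.5,2.5,.38)],g=(7,37.7))
E
```

```text
(12, 6.5, 0.38) [ 0.008  0.002 -0.002] [20.9 -0.3 17.7] [595.5 172.7  73.1]
(2.5, 2.5, 0.38) [ 0.008  0.002 -0.002] [31.2 -0.4 17.9] [586.  172.4  69.1]
```

>>> carry_out:
  motion:
    - [0.008, 0, 0, 10, 0, 9, -1]
    - [0.008, 0, 0, 21, 0, 17.5, -1]
    - [0.008, 0, 0, 21, 0, 17.5, -1]
    - [0.008, 0, 0, 21, 0, 17.5, -1]
    - [0.008, 0, 0, 21, 0, 17.5, -1]

```text
clock: 16.95
position: [600.0, 172.6, 82.5]
ee_rot: [-0.015, 0.983, 0.004, 0.18]
contact_force: [-0.1, -0.2, -1.2]
gripper_width: 27.4
grasp_force: 60.2
```

>>> carry_out:
  motion:
    - [0, 0, 0, 4, 0, 0, -1]
    - [0, 0, 0, 8, 0, 0, -1]
    - [0, 0, 0, 8, 0, 0, -1]
    - [0, 0, 0, 8, 0, 0, -1]
    - [0, 0, 0, 8, 0, 0, -1]

```text
clock: 17.58
position: [593.4, 172.1, 81.7]
ee_rot: [-0.015, 0.984, 0.004, 0.178]
contact_force: [0.9, 0.2, -2.7]
gripper_width: 27.7
grasp_force: 60.2
```

```bash
python3 - <<'E'
from h import *
plan(SEAT["yellow"],16,CY,[(2.5,2.5,.38),(1,1,.19),(0,0,0)],g=(7,37.7))
d=snap("wrist","w6"); s=snap("side","sd6")
o=np.hstack([cv2.resize(d["color"][50:290,130:380],(420,400),interpolation=cv2.INTER_CUBIC),cv2.resize(s["color"][190:310,150:264],(380,400),interpolation=cv2.INTER_CUBIC)]); cv2.imwrite("pics/m6.png",o)
E
```

```text
(2.5, 2.5, 0.38) [ 0.002 -0.022 -0.   ] [11.3  0.5  9.2] [586.  172.4  69.1]
(1, 1, 0.19) [0.002 0.168 0.   ] [ 6.7  0.5 18.6] [593.6 172.6  62. ]
(0, 0, 0) [0.002 0.358 0.   ] [ 3.1  0.4 28.7] [600.5 172.8  53.7]
```

View pics/m6.png

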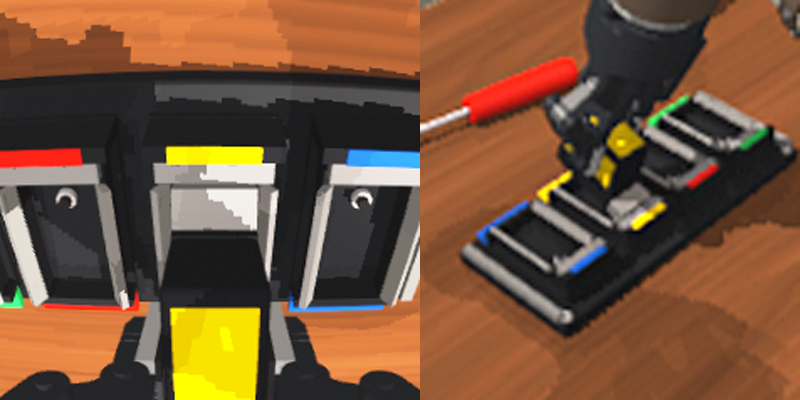

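```bash
python3 - <<'E'
from bench import *
s=read_state(); print(s["joints"].round(3),s["joint_efforts"].round(1),s["position"],s["contact_force"])
E
```

```text
[ 0.461  0.402 -0.77   1.124 -0.16  -3.096] [  0.  -34.8  13.1   1.    0.    0. ] [593.370084   172.07778803  81.6238349 ] [ 0.10881816 -0.68687167 -1.68979409]
```

>>> carry_out:
  motion:
    - [0, 0, 0, 0, 0, 0, -1]
    - [0, 0, 0, 0, 0, 0, -1]
    - [0, 0, 0, 0, 0, 0, -1]
    - [0, 0, 0, 0, 0, 0, -1]

```text
clock: 18.18
position: [593.3, 172.1, 81.6]
ee_rot: [-0.015, 0.984, 0.004, 0.178]
contact_force: [0.7, -0.3, -2.1]
gripper_width: 27.2
grasp_force: 60.2
```

```bash
python3 - <<'E'
from bench import *
s=read_state(); print(s["joints"].round(3),s["joint_efforts"].round(1),s["position"],s["contact_force"])
E
```

```text
[ 0.461  0.402 -0.771  1.124 -0.161 -3.096] [ -0.  -34.7  13.1   1.    0.    0. ] [593.28831731 172.08663081  81.6082208 ] [ 0.70313696 -0.29942003 -2.13897768]
```

Joint 5 has run into its −0.16 limit, so the tool can't tip this far at this reach. I'll back out, set yellow on the bench and regrasp it with the tool leaning 0.3 rad the other way. That way the cartridge can tip while the tool stays near vertical.

>>> carry_out:
  motion:
    - [0, 0, 0, -15, 0, 0, -1]
    - [0, 0, 0, -30, 0, 0, -1]
    - [0, 0, 0, -40, 0, -30, -1]
    - [0, 0, 0, -40, 0, -70, -1]
    - [0, 0, 0, -40, 0, -70, -1]

```text
clock: 18.8
position: [607.4, 174.0, 165.0]
ee_rot: [-0.015, 0.983, 0.006, 0.181]
contact_force: [0.4, 0.2, -3.2]
gripper_width: 27.2
grasp_force: 60.5
```

```bash
sed -i 's/g=(7,37)):/g=(7,37),dl=0.):/; s/tq(yaw,t)).as_rotvec/tq(yaw,t-dl)).as_rotvec/' h.py; python3 - <<'E'
from h import *
rel([480,100,100],tq(0.03))
E
```

```text
turn [0.007 0.364 0.001] shift [144.2 -70.3  14.2]
```

>>> carry_out:
  motion:
    - [0, 0.12, 0, 40, -20, 4, -1]
    - [0, 0.25, 0, 85, -40, 8, -1]
    - [0, 0.364, 0, 125, -60, 12, -1]
    - [0, 0.364, 0, 144, -70, 14, -1]
    - [0, 0.364, 0, 144, -70, 14, -1]

```text
clock: 19.42
position: [476.7, 96.9, 96.0]
ee_rot: [-0.015, 1.0, -0.0, -0.005]
contact_force: [0.6, -0.6, -1.5]
gripper_width: 27.8
grasp_force: 60.2
```

>>> carry_out:
  motion:
    - [0, 0, 0, 0, 0, 0, -1]
    - [0, 0, 0, 0, 0, 0, -1]
    - [0, 0, 0, 0, 0, 0, -1]

```text
clock: 19.8
position: [479.0, 98.9, 97.8]
ee_rot: [-0.016, 1.0, 0.001, -0.003]
contact_force: [0.2, 0.4, -2.4]
gripper_width: 27.1
grasp_force: 60.2
```

```bash
python3 - <<'E'
from h import *
rel([480,100,38.5],tq(0.03))
E
```

```text
turn [ 0.003 -0.006  0.001] shift [-1.4  0.9 59.2]
```

>>> carry_out:
  motion:
    - [0, -0.006, 0, -1, 1, 35, -1]
    - [0, -0.006, 0, -1, 1, 57, -1]
    - [0, -0.006, 0, -1, 1, 57, -1]
    - [0, -0.006, 0, -1, 1, 57, -1]
    - [0, -0.006, 0, -1, 1, 57, -1]

```text
clock: 20.42
position: [479.6, 99.9, 41.4]
ee_rot: [-0.015, 1.0, 0.002, 0.0]
contact_force: [-0.4, -0.4, -1.8]
gripper_width: 27.5
grasp_force: 60.6
```

>>> carry_out:
  motion:
    - [0, 0, 0, 0, 0, 2, -1]
    - [0, 0, 0, 0, 0, 2, -1]
    - [0, 0, 0, 0, 0, 2, -1]
    - [0, 0, 0, 0, 0, 2, -1]

```text
clock: 20.92
position: [479.1, 99.6, 38.6]
ee_rot: [-0.015, 1.0, 0.001, -0.0]
contact_force: [0.2, 0.7, -1.8]
gripper_width: 26.9
grasp_force: 60.6
```

>>> carry_out:
  motion:
    - [0, 0, 0, 0, 0, 1, 0.4]
    - [0, 0, 0, 0, 0, 1, 0.4]
    - [0, 0.15, 0, 0, 0, 1, 0.4]
    - [0, 0.3, 0, 0, 0, 1, 0.4]
    - [0, 0.3, 0, 0, 0, 1, 0.4]

```text
clock: 21.55
position: [481.3, 99.9, 36.8]
ee_rot: [-0.015, 0.989, -0.001, -0.149]
contact_force: [0.2, 0.1, 0.4]
gripper_width: 59.8
grasp_force: 0.0
```

>>> carry_out:
  motion:
    - [0, 0, 0, 0, 0, 0, 0.4]
    - [0, 0, 0, 0, 0, 0, 0.4]
    - [0, 0, 0, 0, 0, 0, -1]
    - [0, 0, 0, 0, 0, 0, -1]
    - [0, 0, 0, 0, 0, 0, -1]

```text
clock: 22.18
position: [479.2, 99.8, 38.1]
ee_rot: [-0.016, 0.989, -0.001, -0.149]
contact_force: [0.1, 1.2, 4.1]
gripper_width: 27.2
grasp_force: 59.5
```

>>> carry_out:
  motion:
    - [0, 0, 0, 0, 0, 0, -1]
    - [0, 0, 0, 0, 0, 0, -1]

```text
clock: 22.42
position: [479.2, 99.8, 38.1]
ee_rot: [-0.016, 0.989, -0.001, -0.15]
contact_force: [-1.2, 1.1, 5.5]
gripper_width: 27.2
grasp_force: 59.6
```

```bash
python3 - <<'E'
from h import *
d=snap("wrist","w7"); cv2.imwrite("pics/m7.png",cv2.resize(d["color"][60:300,110:400],(725,600),interpolation=cv2.INTER_CUBIC))
E
```

```text
(no output)
```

View pics/m7.png

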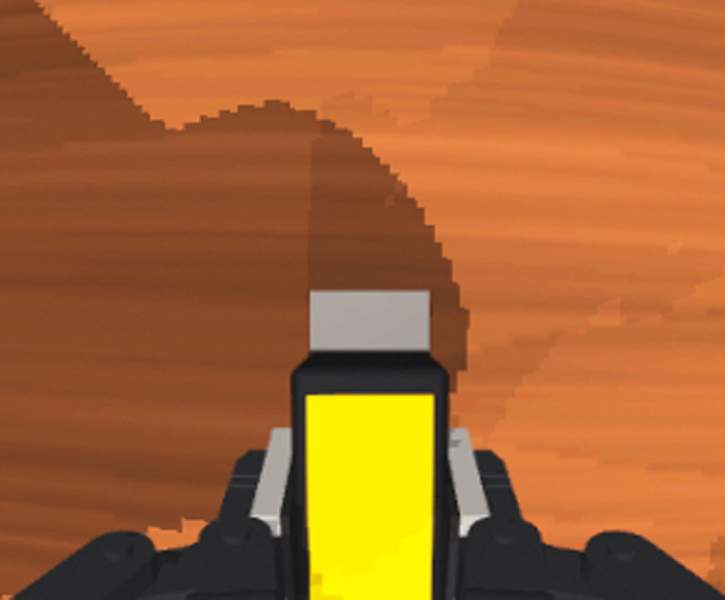

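```bash
python3 - <<'E'
from h import *
d=load("w7")
for n,u,v,z in [("toetip",370,291,10),("nosetop",370,366,56),("join",370,350,10)]:
    p=w(d,110+u/2.5,60+v/2.5,z,1); print(n,(p-[479.2,99.8,38.1]).round(1))
E
```

```text
toetip [-41.7  -0.6 -28.1]
nosetop [-27.9  -0.4  17.9]
join [-27.9  -0.2 -28.1]
```

The held cartridge measures g=(6.8, 38.1), as expected. Next is the lift and the move over the bay.

```bash
python3 - <<'E'
from h import *
plan(SEAT["yellow"],16,CY,[(25,45,0),(25,45,.38)],g=(6.8,38.1),dl=.3)
E
```

```text
(25, 45, 0) [ 0.002 -0.     0.002] [-123.7   69.3 -102. ] [625.3 173.6  99.1]
(25, 45, 0.38) [ 0.002 -0.38   0.001] [-103.5   69.3 -109.2] [608.2 173.  111.9]
```

>>> carry_out:
  motion:
    - [0, 0, 0, 12, 0, -40, -1]
    - [0, 0, 0, 22, 5, -85, -1]
    - [0, -0.13, 0, -20, 30, -105, -1]
    - [0, -0.26, 0, -60, 55, -110, -1]
    - [0, -0.38, 0, -103.5, 69.5, -112, -1]

```text
clock: 23.1
position: [609.8, 174.2, 113.9]
ee_rot: [-0.015, 0.999, 0.002, 0.042]
contact_force: [-0.4, -0.5, -2.7]
gripper_width: 27.2
grasp_force: 59.4
```

>>> carry_out:
  motion:
    - [0, 0, 0, 0, 0, 0, -1]
    - [0, 0, 0, 0, 0, 0, -1]
    - [0, 0, 0, 0, 0, 0, -1]
    - [0, 0, 0, 0, 0, 0, -1]

```text
clock: 23.6
position: [608.8, 172.7, 114.3]
ee_rot: [-0.015, 0.999, 0.002, 0.04]
contact_force: [0.5, 0.0, -1.8]
gripper_width: 27.3
grasp_force: 59.4
```

```bash
python3 - <<'E'
from h import *
plan(SEAT["yellow"],16,CY,[(25,20,.38),(12,6.5,.38),(2.5,2.5,.38)],g=(6.8,38.1),dl=.3)
E
```

```text
(25, 20, 0.38) [ 0.003 -0.001 -0.   ] [ 2.8  0.3 27.3] [608.2 173.   86.9]
(12, 6.5, 0.38) [ 0.003 -0.001 -0.   ] [16.9  0.3 39.7] [595.2 172.7  73.4]
(2.5, 2.5, 0.38) [ 0.003 -0.001 -0.   ] [26.7  0.3 43. ] [585.7 172.4  69.4]
```

>>> carry_out:
  motion:
    - [0, 0, 0, 2.8, 0.3, 15, -1]
    - [0, 0, 0, 2.8, 0.3, 27, -1]
    - [0, 0, 0, 10, 0.3, 33.5, -1]
    - [0, 0, 0, 17, 0.3, 39.7, -1]
    - [0, 0, 0, 17, 0.3, 39.7, -1]

```text
clock: 24.22
position: [594.0, 172.7, 72.4]
ee_rot: [-0.016, 0.999, 0.001, 0.039]
contact_force: [-0.1, -0.5, -1.8]
gripper_width: 27.3
grasp_force: 59.4
```

>>> carry_out:
  motion:
    - [0, 0, 0, 0, 0, 0, -1]
    - [0, 0, 0, 0, 0, 0, -1]
    - [0, 0, 0, 0, 0, 0, -1]

```text
clock: 24.6
position: [595.4, 173.1, 73.5]
ee_rot: [-0.015, 0.999, 0.002, 0.04]
contact_force: [-0.0, 0.2, -2.4]
gripper_width: 27.4
grasp_force: 59.4
```

```bash
python3 - <<'E'
from h import *
plan(SEAT["yellow"],16,CY,[(12,6.5,.38),(2.5,2.5,.38),(1.5,1,.25),(.5,.5,.12),(0,0,0)],g=(6.8,38.1),dl=.3)
E
```

```text
(12, 6.5, 0.38) [0.003 0.    0.   ] [ 0.2 -0.4  0.1] [595.2 172.7  73.4]
(2.5, 2.5, 0.38) [0.003 0.    0.   ] [10.  -0.4  3.3] [585.7 172.4  69.4]
(1.5, 1, 0.25) [0.003 0.13  0.001] [ 5.  -0.4  8.8] [591.1 172.5  64.3]
(0.5, 0.5, 0.12) [0.003 0.26  0.001] [ 0.6 -0.5 14.1] [595.9 172.7  59.3]
(0, 0, 0) [0.003 0.38  0.001] [-3.3 -0.5 19.7] [600.3 172.8  54.1]
```

>>> carry_out:
  motion:
    - [0, 0, 0, 5, -0.4, 1.6, -1]
    - [0, 0, 0, 9.5, -0.4, 3.3, -1]
    - [0, 0, 0, 9.5, -0.4, 3.3, -1]
    - [0, 0, 0, 9.5, -0.4, 3.3, -1]
    - [0, 0, 0, 9.5, -0.4, 3.3, -1]

```text
clock: 25.22
position: [586.1, 172.4, 69.2]
ee_rot: [-0.015, 0.999, 0.002, 0.04]
contact_force: [0.4, -0.3, -2.3]
gripper_width: 27.3
grasp_force: 59.4
```

```bash
python3 - <<'E'
from h import *
plan(SEAT["yellow"],16,CY,[(2.5,2.5,.38),(1.5,1,.25),(.5,.5,.12),(0,0,0)],g=(6.8,38.1),dl=.3)
E
```

```text
(2.5, 2.5, 0.38) [ 0.002 -0.     0.001] [ 0.4  0.  -0.3] [585.7 172.4  69.4]
(1.5, 1, 0.25) [0.002 0.13  0.001] [-4.6  0.   5.3] [591.1 172.5  64.3]
(0.5, 0.5, 0.12) [0.002 0.26  0.001] [-9.  -0.  10.6] [595.9 172.7  59.3]
(0, 0, 0) [0.002 0.38  0.001] [-13.   -0.   16.1] [600.3 172.8  54.1]
```

>>> carry_out:
  motion:
    - [0, 0.13, 0, -4.6, 0, 5.3, -1]
    - [0, 0.26, 0, -9, 0, 10.6, -1]
    - [0, 0.38, 0, -13, 0, 16, -1]
    - [0, 0.38, 0, -13, 0, 16, -1]
    - [0, 0.38, 0, -13, 0, 16, -1]

```text
clock: 25.85
position: [601.0, 172.9, 54.2]
ee_rot: [-0.015, 0.989, -0.001, -0.149]
contact_force: [0.9, 0.7, -0.9]
gripper_width: 26.8
grasp_force: 60.5
```

>>> carry_out:
  motion:
    - [0, 0, 0, 0, 0, 0, -1]
    - [0, 0, 0, 0, 0, 0, -1]

```text
clock: 26.1
position: [599.6, 172.7, 54.1]
ee_rot: [-0.015, 0.989, -0.001, -0.15]
contact_force: [-0.2, 0.2, -1.4]
gripper_width: 27.1
grasp_force: 60.4
```

```bash
python3 - <<'E'
from h import *
plan(SEAT["yellow"],16,CY,[(0,0,0)],g=(6.8,38.1),dl=.3)
chk()
E
```

```text
(0, 0, 0) [ 0.002 -0.001  0.002] [-0.7  0.1 -0.2] [600.3 172.8  54.1]
blue (array([203.7, 135.1]), np.int32(58)) (array([204.1, 135.7]), np.int32(69))
green (array([215.8, 149. ]), np.int32(57)) (array([222.4, 154.7]), np.int32(58))
yellow (array([266.4, 173.2]), np.int32(147)) (array([226., 149.]), np.int32(1))
red (array([247.6, 157.3]), np.int32(161)) (array([247.7, 156.9]), np.int32(159))
```

>>> carry_out:
  motion:
    - [0, 0, 0, 0, 0, 0, 0.05]
    - [0, 0, 0, 0, 0, 0, 0.1]
    - [0, 0, 0, 0, 0, 0, 0.1]
    - [0, 0, 0, 0, 0, -25, 0.1]
    - [0, 0, 0, 0, 0, -70, 0.1]

```text
clock: 26.78
position: [619.7, 172.9, 120.0]
ee_rot: [-0.015, 0.988, -0.002, -0.152]
contact_force: [1.2, 0.5, 0.2]
gripper_width: 46.8
grasp_force: 0.0
```

```bash
python3 - <<'E'
from h import *
rel([520,-160,280],tq(0))
E
```

```text
turn [-0.004 -0.305  0.031] shift [ 152.9 -329.6 -119.7]
```

>>> carry_out:
  motion:
    - [0, 0, 0, 15, 0, -55, 0.4]
    - [0, -0.1, 0.01, 42, -50, -75, 0.4]
    - [0, -0.2, 0.02, 70, -100, -85, 0.4]
    - [0, -0.305, 0.03, 95, -150, -95, 0.4]
    - [0, -0.305, 0.03, 115, -205, -105, 0.4]

```text
clock: 27.4
position: [545.6, -35.8, 256.2]
ee_rot: [-0.001, 1.0, -0.001, 0.003]
contact_force: [1.9, 0.0, -0.8]
gripper_width: 59.9
grasp_force: 0.0
```

>>> carry_out:
  motion:
    - [0, 0, 0, 17, -55, 0, 0.4]
    - [0, 0, 0, 34, -110, 0, 0.4]
    - [0, 0, 0, 37, -122, 0, 0.4]
    - [0, 0, 0, 37, -122, 0, 0.4]
    - [0, 0, 0, 37, -122, 0, 0.4]

```text
clock: 28.02
position: [512.0, -155.5, 254.9]
ee_rot: [-0.001, 1.0, -0.001, 0.002]
contact_force: [-0.0, 0.0, 0.4]
gripper_width: 59.9
grasp_force: 0.0
```

```bash
python3 - <<'E'
from h import *
from bench import read_state
print(read_state()["position"])
d=snap("wrist","w8"); im=d["color"]; o=load("w1")
R_={"blue":(105,125),"green":(45,85),"red":(0,6)}
for D,t in ((o,"old"),(d,"new")):
  h=cv2.cvtColor(D["color"],cv2.COLOR_BGR2HSV); h[200:]=0
  for n,(a,b) in R_.items():
    m=cv2.inRange(h,(a,120,150),(b,255,255)); k,l,st,c=cv2.connectedComponentsWithStats(m)
    i=1+np.argmax(st[1:,4]); r=cv2.minAreaRect(np.argwhere(l==i)[:,::-1].astype(np.float32)); P=np.array([w(D,u,v,56,1)[:2] for u,v in cv2.boxPoints(r)])
    e=[P[1]-P[0],P[2]-P[1]]; L=max(e,key=np.linalg.norm); L=L*np.sign(L[0])
    print(t,n,P.mean(0).round(1),"yaw",round(np.arctan2(L[1],L[0]),3),[np.linalg.norm(x).round(1) for x in e],st[i,4])
a=im[40:190,90:390]; cv2.imwrite("pics/m8.png",cv2.resize(a,(800,400),interpolation=cv2.INTER_CUBIC))
E
```

```text
[ 512.04759239 -155.49471861  254.93871292]
old blue [ 438.1 -364.5] yaw 0.363 [np.float64(21.8), np.float64(46.2)] 523
old green [ 473.5 -285.1] yaw -0.237 [np.float64(47.2), np.float64(22.9)] 643
old red [ 437.3 -171.6] yaw -0.306 [np.float64(46.5), np.float64(23.1)] 693
new blue [ 438.3 -364.7] yaw 0.377 [np.float64(22.7), np.float64(47.5)] 531
new green [ 482.2 -248.8] yaw -0.051 [np.float64(21.2), np.float64(46.2)] 764
new red [ 437.2 -171.9] yaw -0.311 [np.float64(47.8), np.float64(23.2)] 912
```

View pics/m8.png

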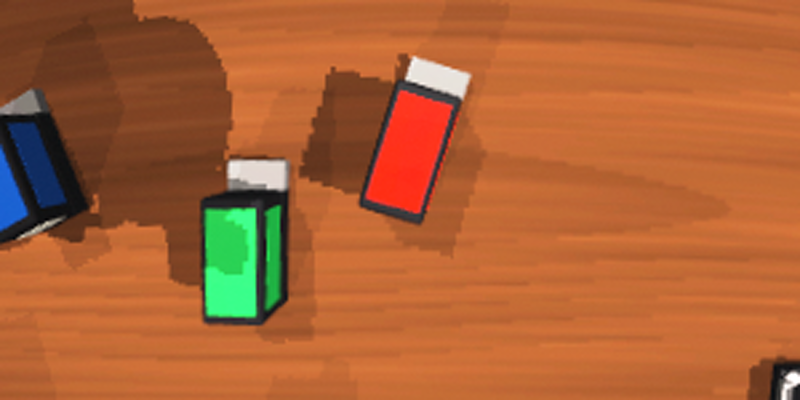

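```bash
cat >> h.py <<'E'
def above(n,up,dl=.3):
    x,y,t=BLK[n]; rel([x,y,38+up],tq(t,-dl))
BLK["green"]=(482.2,-248.6,-.03)
E
python3 - <<'E'
from h import *
d=load("w8"); P=np.array([w(d,90+u/2.667,40+v/2.667,56,1)[:2] for u,v in [(203,200),(263,205),(263,322),(203,322)]]);print(P.mean(0),P.round(1))
above("red",80)
E
```

```text
[ 482.72037816 -247.31973955] [[ 455.1 -259. ]
 [ 458.4 -232.7]
 [ 508.9 -235.1]
 [ 508.5 -262.5]]
turn [-0.048  0.302  0.307] shift [ 75.5 -15.8 136.6]
```

>>> carry_out:
  motion:
    - [-0.016, 0.1, 0.1, 25, -5, 45, 0.4]
    - [-0.032, 0.2, 0.2, 50, -10, 90, 0.4]
    - [-0.048, 0.302, 0.307, 75.5, -16, 137, 0.4]
    - [-0.048, 0.302, 0.307, 75.5, -16, 137, 0.4]
    - [-0.048, 0.302, 0.307, 75.5, -16, 137, 0.4]

```text
clock: 28.7
position: [438.7, -172.6, 119.1]
ee_rot: [0.15, 0.978, 0.022, -0.145]
contact_force: [1.0, 0.3, 1.4]
gripper_width: 59.7
grasp_force: 0.0
```

>>> carry_out:
  motion:
    - [0, 0, 0, 0, 0, 0, 0.4]
    - [0, 0, 0, 0, 0, 0, 0.4]
    - [0, 0, 0, 0, 0, 0, 0.4]
    - [0, 0, 0, 0, 0, 0, 0.4]

```text
clock: 29.2
position: [436.9, -172.8, 118.0]
ee_rot: [0.152, 0.977, 0.023, -0.147]
contact_force: [0.1, -0.2, 0.3]
gripper_width: 59.8
grasp_force: 0.0
```

```bash
sed -i 's/BLK\["green"\]=.*/BLK["green"]=(482.5,-248.2,-.05)/' h.py; python3 - <<'E'
from h import *
above("red",0)
E
```

```text
turn [ 0.001  0.001 -0.001] shift [-23.6   1.2  76.5]
```

>>> carry_out:
  motion:
    - [0, 0, 0, -10, 1.2, 33, 0.4]
    - [0, 0, 0, -18, 1.2, 60, 0.4]
    - [0, 0, 0, -23.6, 1.2, 76.5, 0.4]
    - [0, 0, 0, -23.6, 1.2, 76.5, 0.4]
    - [0, 0, 0, -23.6, 1.2, 76.5, 0.4]

```text
clock: 29.82
position: [437.6, -171.8, 38.2]
ee_rot: [0.152, 0.977, 0.023, -0.147]
contact_force: [-1.1, -0.9, 0.4]
gripper_width: 60.0
grasp_force: 0.0
```

>>> carry_out:
  motion:
    - [0, 0, 0, 0, 0, 0, 0.4]
    - [0, 0, 0, 0, 0, 0, 0.4]
    - [0, 0, 0, 0, 0, 0, -1]
    - [0, 0, 0, 0, 0, 0, -1]
    - [0, 0, 0, 0, 0, 0, -1]

```text
clock: 30.45
position: [437.3, -171.8, 38.0]
ee_rot: [0.152, 0.977, 0.023, -0.147]
contact_force: [0.6, -0.1, 2.9]
gripper_width: 27.4
grasp_force: 59.5
```

>>> carry_out:
  motion:
    - [0, 0, 0, 0, 0, 0, -1]
    - [0, 0, 0, 0, 0, 0, -1]

```text
clock: 30.7
position: [437.3, -171.8, 37.9]
ee_rot: [0.152, 0.977, 0.023, -0.147]
contact_force: [0.3, -0.2, 4.6]
gripper_width: 27.2
grasp_force: 59.7
```

```bash
cat >> h.py <<'E'
def held(n,zb=0):
    """g and nose check after grasp on the bench: toe colour transition is not segmented; use coloured top panel nose edge"""
    from bench import read_state
    s=read_state(); x,y,t=BLK[n]; p=np.array(s["position"]); e=p[:2]-[x,y]
    print("p",p.round(1),"along",round(7+e@[np.cos(t),np.sin(t)],1),"z",p[2].round(1))
    d=snap("wrist","held_"+n); h=cv2.cvtColor(d["color"],cv2.COLOR_BGR2HSV); lo,hi=HUE[n]
    m=cv2.inRange(h,(lo,120,120),(hi,255,255)); k,l,st,c=cv2.connectedComponentsWithStats(m); i=1+np.argmax(st[1:,4])
    q=np.argwhere(l==i); r0=q[:,0].min(); c0=q[q[:,0]<=r0+3,1].mean()
    P=w(d,c0,r0-0.5,zb+56,1)-p; print("panel nose edge ahead of TCP",round(-(P[0]*np.cos(t)+P[1]*np.sin(t)),1),"px",c0,r0)
E
python3 - <<'E'
from h import *
held("red"); plan(SEAT["red"],16,CY,[(25,60,0),(25,60,.38)],g=(6.8,38.1),dl=.3)
d=load("w7"); p=np.array([479.2,99.8,38.1]); h=cv2.cvtColor(d["color"],cv2.COLOR_BGR2HSV); m=cv2.inRange(h,(22,120,120),(36,255,255)); q=np.argwhere(m); r0=q[:,0].min(); print("ref yellow", -(w(d,257,r0-.5,56,1)-p)[0])
E
```

```text
p [ 437.3 -171.8   37.9] along 7.0 z 37.9
panel nose edge ahead of TCP 23.2 px 257.3627450980392 218
(25, 60, 0) [ 0.1    0.001 -0.323] [ -67.1  331.4 -100.4] [627.1 115.7 114.1]
(25, 60, 0.38) [ 0.037 -0.376 -0.338] [ -47.9  325.7 -107.8] [610.  115.1 126.9]
ref yellow 23.0334087920441
```

>>> carry_out:
  motion:
    - [0, 0, 0, 12, 0, -40, -1]
    - [0, 0, 0, 22, 10, -85, -1]
    - [0.01, -0.1, -0.09, 5, 65, -95, -1]
    - [0.02, -0.2, -0.17, -8, 125, -100, -1]
    - [0.03, -0.29, -0.25, -20, 185, -104, -1]

```text
clock: 31.38
position: [540.9, -8.7, 130.6]
ee_rot: [0.028, 1.0, 0.005, -0.002]
contact_force: [0.9, -0.7, -1.8]
gripper_width: 27.1
grasp_force: 59.7
```

```bash
python3 - <<'E'
from h import *
plan(SEAT["red"],16,CY,[(25,45,.38)],g=(7,37.9),dl=.3)
E
```

```text
(25, 45, 0.38) [ 0.006 -0.084 -0.086] [-62.4 127.4  19.7] [610.2 115.1 111.8]
```

>>> carry_out:
  motion:
    - [0, -0.03, -0.03, -22, 45, 0, -1]
    - [0, -0.06, -0.06, -44, 90, 5, -1]
    - [0.006, -0.084, -0.086, -62, 127, 15, -1]
    - [0.006, -0.084, -0.086, -62, 127, 19, -1]
    - [0.006, -0.084, -0.086, -62, 127, 19, -1]

```text
clock: 32.0
position: [608.2, 112.4, 111.0]
ee_rot: [-0.014, 0.999, -0.0, 0.037]
contact_force: [-0.4, -0.2, -1.9]
gripper_width: 27.4
grasp_force: 60.0
```

>>> carry_out:
  motion:
    - [0, 0, 0, 0, 0, 0, -1]
    - [0, 0, 0, 0, 0, 0, -1]
    - [0, 0, 0, 0, 0, 0, -1]

```text
clock: 32.38
position: [609.8, 112.3, 113.2]
ee_rot: [-0.014, 0.999, 0.001, 0.039]
contact_force: [-1.1, 0.1, -1.7]
gripper_width: 27.0
grasp_force: 60.0
```

```bash
python3 - <<'E'
from h import *
plan(SEAT["red"],16,CY,[(25,20,.38),(12,6.5,.38),(3,2.5,.38)],g=(7,37.9),dl=.3)
E
```

```text
(25, 20, 0.38) [-0.    -0.002 -0.003] [ 1.5  2.8 26.4] [610.2 115.1  86.8]
(12, 6.5, 0.38) [-0.    -0.002 -0.003] [15.5  2.8 38.8] [597.2 114.8  73.3]
(3, 2.5, 0.38) [-0.    -0.002 -0.003] [24.8  2.7 42.1] [588.2 114.5  69.3]
```

>>> carry_out:
  motion:
    - [0, -0.002, -0.003, 1.5, 2.8, 14, -1]
    - [0, -0.002, -0.003, 1.5, 2.8, 26.5, -1]
    - [0, -0.002, -0.003, 8.5, 2.8, 33, -1]
    - [0, -0.002, -0.003, 15.5, 2.8, 38.8, -1]
    - [0, -0.002, -0.003, 15.5, 2.8, 38.8, -1]

```text
clock: 33.0
position: [596.2, 115.1, 72.2]
ee_rot: [-0.016, 0.999, -0.0, 0.039]
contact_force: [0.2, -0.3, -1.7]
gripper_width: 26.8
grasp_force: 59.9
```

>>> carry_out:
  motion:
    - [0, 0, 0, 0, 0, 0, -1]
    - [0, 0, 0, 0, 0, 0, -1]
    - [0, 0, 0, 0, 0, 0, -1]

```text
clock: 33.38
position: [597.5, 115.4, 73.2]
ee_rot: [-0.016, 0.999, 0.001, 0.04]
contact_force: [-0.5, -0.2, -2.3]
gripper_width: 27.4
grasp_force: 59.9
```

```bash
python3 - <<'E'
from h import *
plan(SEAT["red"],16,CY,[(12,6.5,.38),(3,2.5,.38),(1.5,1,.25),(.5,.5,.12),(0,0,0)],g=(7,37.9),dl=.3)
E
```

```text
(12, 6.5, 0.38) [-0.     0.     0.001] [ 0.2 -0.7 -0.1] [597.2 114.8  73.3]
(3, 2.5, 0.38) [-0.     0.     0.001] [ 9.5 -0.6  3.2] [588.2 114.5  69.3]
(1.5, 1, 0.25) [-0.     0.13   0.001] [ 5.1 -0.7  8.7] [593.1 114.6  64.1]
(0.5, 0.5, 0.12) [-0.     0.26   0.001] [ 0.7 -0.7 14.1] [598.  114.8  59.2]
(0, 0, 0) [-0.     0.38   0.001] [-3.2 -0.7 19.6] [602.3 114.9  53.9]
```

>>> carry_out:
  motion:
    - [0, 0, 0, 5, -0.6, 1.6, -1]
    - [0, 0, 0, 9.5, -0.6, 3.3, -1]
    - [0, 0, 0, 9.5, -0.6, 3.3, -1]
    - [0, 0, 0, 9.5, -0.6, 3.3, -1]
    - [0, 0, 0, 9.5, -0.6, 3.3, -1]

```text
clock: 34.0
position: [588.2, 114.5, 69.0]
ee_rot: [-0.016, 0.999, 0.0, 0.04]
contact_force: [0.0, 0.3, -1.5]
gripper_width: 27.3
grasp_force: 59.9
```

>>> carry_out:
  motion:
    - [0, 0.13, 0, -4.5, 0, 5.3, -1]
    - [0, 0.26, 0, -9, 0, 10.6, -1]
    - [0, 0.38, 0, -12.8, 0, 16.2, -1]
    - [0, 0.38, 0, -12.8, 0, 16.2, -1]
    - [0, 0.38, 0, -12.8, 0, 16.2, -1]

```text
clock: 34.62
position: [603.3, 114.9, 54.0]
ee_rot: [-0.015, 0.989, -0.002, -0.148]
contact_force: [1.4, -1.1, -0.2]
gripper_width: 27.5
grasp_force: 61.0
```

>>> carry_out:
  motion:
    - [0, 0, 0, 0, 0, 0, -1]
    - [0, 0, 0, 0, 0, 0, -1]

```text
clock: 34.88
position: [602.0, 115.0, 53.9]
ee_rot: [-0.015, 0.989, -0.002, -0.149]
contact_force: [1.6, 0.1, -0.9]
gripper_width: 27.6
grasp_force: 60.9
```

>>> carry_out:
  motion:
    - [0, 0, 0, 0, 0, 0, 0.05]
    - [0, 0, 0, 0, 0, 0, 0.1]
    - [0, 0, 0, 0, 0, 0, 0.1]
    - [0, 0, 0, 0, 0, -25, 0.1]
    - [0, 0, 0, 0, 0, -80, 0.1]

```text
clock: 35.5
position: [623.9, 115.3, 128.4]
ee_rot: [-0.015, 0.988, -0.004, -0.153]
contact_force: [1.5, 0.9, -0.6]
gripper_width: 47.1
grasp_force: 0.0
```

>>> carry_out:
  motion:
    - [0, 0, 0, 25, -50, -40, 0.1]
    - [0, 0, 0, 50, -105, -30, 0.4]
    - [0, 0, 0, 75, -160, -15, 0.4]
    - [0, 0, 0, 95, -215, 0, 0.4]
    - [0, 0, 0, 110, -270, 0, 0.4]

```text
clock: 36.12
position: [527.1, -159.0, 162.4]
ee_rot: [-0.015, 0.988, -0.002, -0.151]
contact_force: [0.9, 0.3, -0.7]
gripper_width: 59.9
grasp_force: 0.0
```

```bash
python3 - <<'E'
from h import *
chk(); above("green",80)
E
```

```text
blue (array([203.7, 135.1]), np.int32(58)) (array([203.7, 135.1]), np.int32(58))
green (array([215.8, 149. ]), np.int32(57)) (array([221.2, 155.7]), np.int32(19))
yellow (array([266.4, 173.2]), np.int32(147)) None
red (array([247.6, 157.3]), np.int32(161)) None
turn [-0.025 -0.003  0.072] shift [ 29.8 -82.6  57.2]
```

>>> carry_out:
  motion:
    - [-0.01, 0, 0.03, 13, -35, 20, 0.4]
    - [-0.022, 0, 0.072, 30, -82, 45, 0.4]
    - [-0.022, 0, 0.072, 30, -82, 57, 0.4]
    - [-0.022, 0, 0.072, 30, -82, 57, 0.4]
    - [-0.022, 0, 0.072, 30, -82, 57, 0.4]

```text
clock: 36.8
position: [487.2, -240.2, 118.0]
ee_rot: [0.021, 0.989, 0.003, -0.149]
contact_force: [-0.4, -0.2, 0.6]
gripper_width: 59.5
grasp_force: 0.0
```

>>> carry_out:
  motion:
    - [0, 0, 0, 0, 0, 0, 0.4]
    - [0, 0, 0, 0, 0, 0, 0.4]
    - [0, 0, 0, 0, 0, 0, 0.4]

```text
clock: 37.17
position: [486.4, -240.6, 117.6]
ee_rot: [0.022, 0.989, 0.003, -0.149]
contact_force: [0.8, -0.0, 0.3]
gripper_width: 59.8
grasp_force: 0.0
```

```bash
python3 - <<'E'
from h import *
above("green",0)
from bench import read_state
p=read_state()["position"]
d=snap("wrist","w9"); h=cv2.cvtColor(d["color"],cv2.COLOR_BGR2HSV); m=cv2.inRange(h,(45,120,150),(85,255,255))
k,l,st,c=cv2.connectedComponentsWithStats(m); i=1+np.argmax(st[1:,4]); r=cv2.minAreaRect(np.argwhere(l==i)[:,::-1].astype(np.float32))
P=np.array([w(d,u,v,56,1)[:2] for u,v in cv2.boxPoints(r)]); print(P.round(1),P.mean(0),st[i])
E
```

```text
turn [-0.003 -0.     0.006] shift [-20.1  -7.7  77.1]
[[ 458.5 -257.8]
 [ 459.4 -236. ]
 [ 505.6 -238. ]
 [ 504.8 -260.4]] [ 482.06535812 -248.05127322] [ 231  198   32   65 2005]
```

>>> carry_out:
  motion:
    - [0, 0, 0, 2, -7.7, 15, 0.4]
    - [0, 0, 0, -10, -7.7, 45, 0.4]
    - [0, 0, 0, -19.5, -7.7, 77, 0.4]
    - [0, 0, 0, -19.5, -7.7, 77, 0.4]
    - [0, 0, 0, -19.5, -7.7, 77, 0.4]

```text
clock: 37.85
position: [481.9, -248.9, 38.6]
ee_rot: [0.022, 0.989, 0.003, -0.149]
contact_force: [-0.4, 0.2, 1.7]
gripper_width: 59.8
grasp_force: 0.0
```

>>> carry_out:
  motion:
    - [0, 0, 0, 0, 0, 0, 0.4]
    - [0, 0, 0, 0, 0, 0, 0.4]
    - [0, 0, 0, 0, 0, 0, -1]
    - [0, 0, 0, 0, 0, 0, -1]
    - [0, 0, 0, 0, 0, 0, -1]

```text
clock: 38.48
position: [482.1, -248.6, 38.5]
ee_rot: [0.022, 0.989, 0.003, -0.149]
contact_force: [1.1, 0.5, 3.5]
gripper_width: 26.7
grasp_force: 59.5
```

>>> carry_out:
  motion:
    - [0, 0, 0, 0, 0, 0, -1]
    - [0, 0, 0, 0, 0, 0, -1]

```text
clock: 38.72
position: [482.1, -248.6, 38.5]
ee_rot: [0.022, 0.989, 0.003, -0.149]
contact_force: [1.1, 0.6, 4.4]
gripper_width: 26.9
grasp_force: 59.8
```

```bash
python3 - <<'E'
from h import *
held("green"); plan(SEAT["green"],16,CY,[(25,60,.38)],g=(7,38),dl=.3)
E
```

```text
p [ 482.1 -248.6   38.5] along 6.6 z 38.5
panel nose edge ahead of TCP 22.6 px 258.0 219
(25, 60, 0.38) [ 0.007 -0.38  -0.074] [ -84.4  311.  -119. ] [611.4  57.1 126.9]
```

>>> carry_out:
  motion:
    - [0, 0, 0, 12, 0, -40, -1]
    - [0, 0, 0, 24, 10, -85, -1]
    - [0, -0.1, -0.02, 5, 65, -102, -1]
    - [0, -0.2, -0.04, -12, 125, -107, -1]
    - [0, -0.29, -0.06, -32, 185, -112, -1]

```text
clock: 39.4
position: [552.8, -65.6, 134.9]
ee_rot: [-0.007, 1.0, 0.005, -0.004]
contact_force: [0.8, 0.6, -2.0]
gripper_width: 27.5
grasp_force: 59.5
```

```bash
python3 - <<'E'
from h import *
plan(SEAT["green"],16,CY,[(25,45,.38)],g=(6.6,38.5),dl=.3)
E
```

```text
(25, 45, 0.38) [ 0.009 -0.088 -0.016] [-60.  121.7  23.4] [610.8  57.1 112.2]
```

>>> carry_out:
  motion:
    - [0, -0.03, 0, -22, 45, 0, -1]
    - [0, -0.06, -0.01, -44, 90, 8, -1]
    - [0.009, -0.086, -0.016, -60, 123, 18, -1]
    - [0.009, -0.086, -0.016, -60, 123, 23, -1]
    - [0.009, -0.086, -0.016, -60, 123, 23, -1]

```text
clock: 40.02
position: [609.6, 56.3, 111.2]
ee_rot: [-0.015, 0.999, -0.0, 0.036]
contact_force: [0.2, 0.2, -1.6]
gripper_width: 27.7
grasp_force: 59.6
```

>>> carry_out:
  motion:
    - [0, 0, 0, 0, 0, 0, -1]
    - [0, 0, 0, 0, 0, 0, -1]
    - [0, 0, 0, 0, 0, 0, -1]

```text
clock: 40.4
position: [611.1, 56.2, 113.2]
ee_rot: [-0.015, 0.999, 0.0, 0.038]
contact_force: [0.1, 0.6, -1.8]
gripper_width: 27.5
grasp_force: 59.6
```

```bash
python3 - <<'E'
from h import *
plan(SEAT["green"],16,CY,[(25,20,.38),(12,6.5,.38),(3,2.5,.38)],g=(6.6,38.5),dl=.3)
E
```

```text
(25, 20, 0.38) [-0.001 -0.004 -0.   ] [ 2.2  1.  25.9] [610.8  57.1  87.2]
(12, 6.5, 0.38) [-0.001 -0.004 -0.   ] [16.2  1.  38.4] [597.9  56.7  73.7]
(3, 2.5, 0.38) [-0.001 -0.004 -0.   ] [25.5  1.  41.7] [588.9  56.5  69.7]
```

>>> carry_out:
  motion:
    - [0, -0.003, 0, 2.2, 1, 14, -1]
    - [0, -0.003, 0, 2.2, 1, 26, -1]
    - [0, -0.003, 0, 9, 1, 32.5, -1]
    - [0, -0.003, 0, 16.2, 1, 38.4, -1]
    - [0, -0.003, 0, 16.2, 1, 38.4, -1]

```text
clock: 41.02
position: [596.7, 57.2, 72.6]
ee_rot: [-0.015, 0.999, -0.0, 0.038]
contact_force: [-0.4, 0.3, -1.6]
gripper_width: 26.9
grasp_force: 59.6
```

>>> carry_out:
  motion:
    - [0, 0, 0, 0, 0, 0, -1]
    - [0, 0, 0, 0, 0, 0, -1]
    - [0, 0, 0, 0, 0, 0, -1]

```text
clock: 41.4
position: [598.1, 57.4, 73.6]
ee_rot: [-0.015, 0.999, 0.0, 0.04]
contact_force: [-0.3, 0.3, -1.4]
gripper_width: 27.1
grasp_force: 59.6
```

```bash
python3 - <<'E'
from h import *
plan(SEAT["green"],16,CY,[(12,6.5,.38),(3,2.5,.38),(0,0,0)],g=(6.6,38.5),dl=.3)
E
```

```text
(12, 6.5, 0.38) [-0.001 -0.     0.001] [ 0.2 -0.7 -0.1] [597.9  56.7  73.7]
(3, 2.5, 0.38) [-0.001 -0.     0.001] [ 9.5 -0.7  3.2] [588.9  56.5  69.7]
(0, 0, 0) [-0.001  0.38   0.001] [-3.5 -0.7 19.5] [603.1  56.9  54.5]
```

>>> carry_out:
  motion:
    - [0, 0, 0, 5, -0.7, 1.6, -1]
    - [0, 0, 0, 9.5, -0.7, 3.3, -1]
    - [0, 0, 0, 9.5, -0.7, 3.3, -1]
    - [0, 0, 0, 9.5, -0.7, 3.3, -1]
    - [0, 0, 0, 9.5, -0.7, 3.3, -1]

```text
clock: 42.02
position: [588.8, 56.4, 69.4]
ee_rot: [-0.015, 0.999, 0.0, 0.04]
contact_force: [0.4, 0.6, -1.5]
gripper_width: 27.1
grasp_force: 59.6
```

>>> carry_out:
  motion:
    - [0, 0.13, 0, -4.5, 0, 5.3, -1]
    - [0, 0.26, 0, -9, 0, 10.6, -1]
    - [0, 0.38, 0, -12.9, 0, 16.2, -1]
    - [0, 0.38, 0, -12.9, 0, 16.2, -1]
    - [0, 0.38, 0, -12.9, 0, 16.2, -1]

```text
clock: 42.65
position: [604.1, 56.7, 54.5]
ee_rot: [-0.015, 0.989, -0.003, -0.149]
contact_force: [1.5, -0.5, 1.4]
gripper_width: 27.5
grasp_force: 60.8
```

>>> carry_out:
  motion:
    - [0, 0, 0, 0, 0, 0, -1]
    - [0, 0, 0, 0, 0, 0, -1]

```text
clock: 42.9
position: [602.9, 56.9, 54.5]
ee_rot: [-0.015, 0.989, -0.003, -0.149]
contact_force: [1.4, 0.5, 1.5]
gripper_width: 26.9
grasp_force: 60.8
```

>>> carry_out:
  motion:
    - [0, 0, 0, 0, 0, 0, 0.05]
    - [0, 0, 0, 0, 0, 0, 0.1]
    - [0, 0, 0, 0, 0, 0, 0.1]
    - [0, 0, 0, 0, 0, -25, 0.1]
    - [0, 0, 0, 0, 0, -80, 0.1]

```text
clock: 43.52
position: [624.5, 57.3, 128.8]
ee_rot: [-0.015, 0.988, -0.004, -0.154]
contact_force: [0.5, 0.7, 0.0]
gripper_width: 47.2
grasp_force: 0.0
```

>>> carry_out:
  motion:
    - [0, 0, 0, 30, -45, -40, 0.1]
    - [0, 0, 0, 60, -95, -40, 0.4]
    - [0, 0, 0, 90, -150, -30, 0.4]
    - [0, 0, 0, 115, -205, -20, 0.4]
    - [0, 0, 0, 130, -265, -10, 0.4]

```text
clock: 44.15
position: [512.3, -212.2, 179.6]
ee_rot: [-0.015, 0.989, -0.003, -0.15]
contact_force: [0.8, -0.7, -0.2]
gripper_width: 59.9
grasp_force: 0.0
```

```bash
python3 - <<'E'
from h import *
chk(); above("blue",90)
E
```

```text
blue (array([203.7, 135.1]), np.int32(58)) (array([203.4, 135.7]), np.int32(32))
green (array([215.8, 149. ]), np.int32(57)) None
yellow (array([266.4, 173.2]), np.int32(147)) None
red (array([247.6, 157.3]), np.int32(161)) None
turn [ 0.095 -0.004 -0.312] shift [  54.  -142.1   70.3]
```

>>> carry_out:
  motion:
    - [0.03, 0, -0.1, 18, -50, 20, 0.4]
    - [0.06, 0, -0.2, 36, -100, 45, 0.4]
    - [0.095, -0.004, -0.312, 54, -142, 70, 0.4]
    - [0.095, -0.004, -0.312, 54, -142, 70, 0.4]
    - [0.095, -0.004, -0.312, 54, -142, 70, 0.4]

```text
clock: 44.82
position: [445.8, -355.2, 128.5]
ee_rot: [-0.175, 0.973, -0.026, -0.146]
contact_force: [0.4, -0.4, -0.1]
gripper_width: 59.6
grasp_force: 0.0
```

>>> carry_out:
  motion:
    - [0, 0, 0, 0, 0, 0, 0.4]
    - [0, 0, 0, 0, 0, 0, 0.4]
    - [0, 0, 0, 0, 0, 0, 0.4]

```text
clock: 45.2
position: [446.1, -354.6, 128.5]
ee_rot: [-0.176, 0.973, -0.026, -0.145]
contact_force: [0.7, 0.7, 1.0]
gripper_width: 59.9
grasp_force: 0.0
```

```bash
python3 - <<'E'
from h import *
d=snap("wrist","w10"); h=cv2.cvtColor(d["color"],cv2.COLOR_BGR2HSV); m=cv2.inRange(h,(105,120,130),(125,255,255))
k,l,st,c=cv2.connectedComponentsWithStats(m); i=1+np.argmax(st[1:,4]); r=cv2.minAreaRect(np.argwhere(l==i)[:,::-1].astype(np.float32))
P=np.array([w(d,u,v,56,1)[:2] for u,v in cv2.boxPoints(r)]); print(P.round(1),P.mean(0),st[i])
L=P[1]-P[0] if np.linalg.norm(P[1]-P[0])>30 else P[2]-P[1]; print(np.arctan(L[1]/L[0]))
above("blue",0)
E
```

```text
[[ 420.6 -382.5]
 [ 412.8 -361.7]
 [ 456.5 -345.4]
 [ 464.5 -366.5]] [ 438.59006282 -364.02942954] [ 234  188   31   63 1873]
0.3585373019380121
turn [-0.002  0.003  0.006] shift [-19.1  -4.7  88.7]
```

```bash
echo 'BLK["blue"]=(438.7,-364.0,.357)' >> h.py; python3 - <<'E'
from h import *
above("blue",0)
E
```

```text
turn [-0.     0.003  0.   ] shift [-16.8  -6.2  89.4]
```

>>> carry_out:
  motion:
    - [0, 0, 0, 5, -6, 20, 0.4]
    - [0, 0, 0, -7, -6, 55, 0.4]
    - [0, 0, 0, -16.5, -6, 88, 0.4]
    - [0, 0, 0, -16.5, -6, 89, 0.4]
    - [0, 0, 0, -16.5, -6, 89, 0.4]

```text
clock: 45.88
position: [438.8, -364.6, 39.3]
ee_rot: [-0.176, 0.973, -0.027, -0.145]
contact_force: [-0.7, -0.1, 0.3]
gripper_width: 59.6
grasp_force: 0.0
```

>>> carry_out:
  motion:
    - [0, 0, 0, 0, 0, 0, 0.4]
    - [0, 0, 0, 0, 0, 0, 0.4]
    - [0, 0, 0, 0, 0, 0, -1]
    - [0, 0, 0, 0, 0, 0, -1]
    - [0, 0, 0, 0, 0, 0, -1]

```text
clock: 46.5
position: [438.5, -364.4, 38.9]
ee_rot: [-0.176, 0.973, -0.027, -0.145]
contact_force: [1.9, 0.0, 3.1]
gripper_width: 27.3
grasp_force: 59.5
```

>>> carry_out:
  motion:
    - [0, 0, 0, 0, 0, 0, -1]
    - [0, 0, 0, 0, 0, 0, -1]

```text
clock: 46.75
position: [438.5, -364.4, 38.9]
ee_rot: [-0.176, 0.973, -0.027, -0.145]
contact_force: [0.7, 2.3, 5.0]
gripper_width: 27.2
grasp_force: 59.5
```

```bash
python3 - <<'E'
from h import *
held("blue"); plan(SEAT["blue"],16,CY,[(25,60,.38)],g=(7,38),dl=.3)
E
```

```text
p [ 438.5 -364.4   38.9] along 6.7 z 38.9
panel nose edge ahead of TCP 22.5 px 257.1231527093596 219
(25, 60, 0.38) [-0.036 -0.373  0.327] [-324.   498.9 -191.5] [606.7 231.  126.9]
```

>>> carry_out:
  motion:
    - [0, 0, 0, 12, 0, -40, -1]
    - [0, 0, 0, 26, 0, -85, -1]
    - [-0.01, -0.1, 0.09, 8, 35, -120, -1]
    - [-0.02, -0.2, 0.18, -20, 75, -132, -1]
    - [-0.03, -0.3, 0.26, -50, 117, -142, -1]

```text
clock: 47.42
position: [480.6, -222.0, 159.0]
ee_rot: [-0.046, 0.999, -0.003, 0.004]
contact_force: [0.7, 0.2, -1.1]
gripper_width: 27.1
grasp_force: 59.4
```

```bash
python3 - <<'E'
from h import *
plan(SEAT["blue"],16,CY,[(25,75,.38)],g=(6.5,38.9),dl=.3)
E
```

```text
(25, 75, 0.38) [-0.003 -0.072  0.062] [-166.   439.8   15.2] [605.9 231.  142.5]
```

>>> carry_out:
  motion:
    - [0, -0.03, 0.03, -20, 54, 0, -1]
    - [0, -0.072, 0.062, -40, 108, 0, -1]
    - [0, -0.072, 0.062, -60, 162, 0, -1]
    - [0, -0.072, 0.062, -80, 215, 0, -1]
    - [0, -0.072, 0.062, -100, 270, 0, -1]

```text
clock: 48.05
position: [553.4, 56.4, 156.6]
ee_rot: [-0.017, 0.999, -0.002, 0.038]
contact_force: [0.9, -0.3, -1.3]
gripper_width: 26.9
grasp_force: 59.4
```

```bash
python3 - <<'E'
from h import *
plan(SEAT["blue"],16,CY,[(25,50,.38)],g=(6.5,38.9),dl=.3)
E
```

```text
(25, 50, 0.38) [-0.005 -0.005  0.004] [-55.2 173.   42.3] [605.9 231.  117.5]
```

>>> carry_out:
  motion:
    - [0, 0, 0, -18, 55, 0, -1]
    - [0, 0, 0, -36, 110, 0, -1]
    - [0, 0, 0, -55, 165, 20, -1]
    - [-0.004, -0.004, 0.004, -55, 173, 41, -1]
    - [-0.004, -0.004, 0.004, -55, 173, 41, -1]

```text
clock: 48.68
position: [604.2, 229.0, 116.4]
ee_rot: [-0.015, 0.999, -0.002, 0.037]
contact_force: [0.6, -0.3, -1.7]
gripper_width: 27.4
grasp_force: 59.6
```

>>> carry_out:
  motion:
    - [0, 0, 0, 0, 0, 0, -1]
    - [0, 0, 0, 0, 0, 0, -1]
    - [0, 0, 0, 0, 0, 0, -1]
    - [0, 0, 0, 0, 0, 0, -1]

```text
clock: 49.18
position: [606.7, 229.3, 121.0]
ee_rot: [-0.015, 0.999, 0.0, 0.041]
contact_force: [0.3, 0.2, -1.4]
gripper_width: 26.9
grasp_force: 59.6
```

```bash
python3 - <<'E'
from h import *
plan(SEAT["blue"],16,CY,[(25,20,.38),(12,6.5,.38)],g=(6.5,38.9),dl=.3)
E
```

```text
(25, 20, 0.38) [-0.001  0.003  0.   ] [ 3.5  1.7 33.3] [605.9 231.   87.5]
(12, 6.5, 0.38) [-0.001  0.003  0.   ] [17.6  1.7 45.7] [592.9 230.6  74. ]
```

>>> carry_out:
  motion:
    - [0, 0.002, 0, 3.5, 1.7, 18, -1]
    - [0, 0.002, 0, 3.5, 1.7, 33, -1]
    - [0, 0.002, 0, 10.5, 1.7, 40, -1]
    - [0, 0.002, 0, 17.5, 1.7, 45.7, -1]
    - [0, 0.002, 0, 17.5, 1.7, 45.7, -1]

```text
clock: 49.8
position: [592.0, 230.7, 73.0]
ee_rot: [-0.016, 0.999, -0.0, 0.039]
contact_force: [0.1, -0.3, -1.4]
gripper_width: 27.3
grasp_force: 59.6
```

>>> carry_out:
  motion:
    - [0, 0, 0, 0, 0, 0, -1]
    - [0, 0, 0, 0, 0, 0, -1]
    - [0, 0, 0, 0, 0, 0, -1]

```text
clock: 50.18
position: [593.1, 231.0, 73.7]
ee_rot: [-0.015, 0.999, 0.0, 0.04]
contact_force: [-0.0, 0.1, -1.3]
gripper_width: 27.0
grasp_force: 59.6
```

```bash
python3 - <<'E'
from h import *
plan(SEAT["blue"],16,CY,[(12,6.5,.38),(3,2.5,.38),(0,0,0)],g=(6.5,38.9),dl=.3)
E
```

```text
(12, 6.5, 0.38) [-0.001  0.001  0.   ] [ 0.1 -0.3 -0.3] [592.9 230.6  74. ]
(3, 2.5, 0.38) [-0.001  0.001  0.   ] [ 9.4 -0.3  2.9] [583.9 230.4  70. ]
(0, 0, 0) [-0.001  0.381  0.   ] [-3.7 -0.3 19.1] [598.3 230.8  54.9]
```

>>> carry_out:
  motion:
    - [0, 0, 0, 5, -0.3, 1.5, -1]
    - [0, 0, 0, 9.4, -0.3, 3, -1]
    - [0, 0, 0, 9.4, -0.3, 3, -1]
    - [0, 0, 0, 9.4, -0.3, 3, -1]
    - [0, 0, 0, 9.4, -0.3, 3, -1]

```text
clock: 50.8
position: [583.8, 230.4, 69.7]
ee_rot: [-0.015, 0.999, 0.0, 0.04]
contact_force: [-0.4, 0.8, -0.7]
gripper_width: 27.0
grasp_force: 59.6
```

>>> carry_out:
  motion:
    - [0, 0.13, 0, -4.5, 0, 5.3, -1]
    - [0, 0.26, 0, -9, 0, 10.6, -1]
    - [0, 0.38, 0, -13, 0, 16.2, -1]
    - [0, 0.38, 0, -13, 0, 16.2, -1]
    - [0, 0.38, 0, -13, 0, 16.2, -1]

```text
clock: 51.42
position: [599.2, 230.9, 54.8]
ee_rot: [-0.015, 0.989, -0.003, -0.148]
contact_force: [1.0, -0.5, -0.5]
gripper_width: 27.2
grasp_force: 60.7
```

>>> carry_out:
  motion:
    - [0, 0, 0, 0, 0, 0, -1]
    - [0, 0, 0, 0, 0, 0, -1]

```text
clock: 51.68
position: [597.8, 230.8, 54.7]
ee_rot: [-0.015, 0.989, -0.003, -0.149]
contact_force: [0.5, -0.4, 0.2]
gripper_width: 27.5
grasp_force: 60.7
```

>>> carry_out:
  motion:
    - [0, 0, 0, 0, 0, 0, 0.05]
    - [0, 0, 0, 0, 0, 0, 0.1]
    - [0, 0, 0, 0, 0, 0, 0.1]
    - [0, 0, 0, 0, 0, -25, 0.1]
    - [0, 0, 0, 0, 0, -80, 0.1]

```text
clock: 52.3
position: [619.8, 230.9, 129.0]
ee_rot: [-0.015, 0.988, -0.004, -0.153]
contact_force: [1.4, 1.3, 0.3]
gripper_width: 47.2
grasp_force: 0.0
```

>>> carry_out:
  motion:
    - [0, 0, 0, 0, -20, -50, 0.1]
    - [0, -0.15, 0, 10, -40, -100, 0.1]
    - [0, -0.3, 0, 15, -75, -130, 0.1]
    - [0, -0.3, 0, 15, -90, -130, 0.1]
    - [0, -0.3, 0, 15, -90, -130, 0.1]

```text
clock: 52.92
position: [647.9, 141.6, 259.4]
ee_rot: [-0.014, 1.0, -0.0, -0.001]
contact_force: [-0.1, 0.9, -1.7]
gripper_width: 46.9
grasp_force: 0.0
```

>>> carry_out:
  motion:
    - [0, 0, 0, 0, 0, 0, 0.1]
    - [0, 0, 0, 0, 0, 0, 0.1]

```text
clock: 53.18
position: [648.6, 143.2, 257.8]
ee_rot: [-0.016, 1.0, -0.001, -0.001]
contact_force: [-0.2, -0.5, -0.2]
gripper_width: 46.7
grasp_force: 0.0
```

```bash
python3 - <<'E'
from h import *
from bench import read_state
print(read_state()["position"])
d=snap("wrist","w11"); s=snap("side","sd11"); c=snap("scene","sc11"); r=lambda a,W,H:cv2.resize(a,(W,H),interpolation=cv2.INTER_CUBIC)
o=np.zeros((600,800,3),np.uint8); o[:300,:400]=r(d["color"][30:200,145:372],400,300); o[:300,400:]=r(s["color"][185:300,150:303],400,300)
o[300:,:400]=r(c["color"][195:265,255:348],400,300); 
o[300:,400:]=r(s["color"][150:225,245:345],400,300)
cv2.imwrite("pics/m11.png",o)
E
```

```text
[648.58995705 143.22200464 257.79281093]
```

View pics/m11.png

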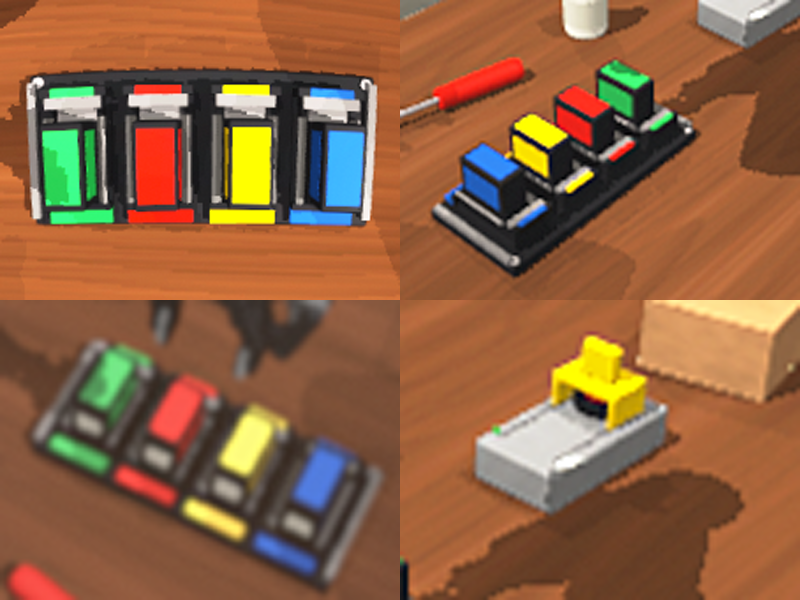

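All four cartridges sit flat in bays of their own colour (top-left and top-right views), and the tab is closed. Now the lock tab.

```bash
python3 - <<'E'
from h import *
rel([638.7,-250.4,150],tq(-.03))
E
```

```text
turn [-0.002 -0.002  0.061] shift [  21.9 -392.8  109.3]
```

>>> carry_out:
  motion:
    - [0, 0, 0.02, 3, -55, 0, 0.1]
    - [0, 0, 0.04, 6, -110, 0, 0.1]
    - [0, 0, 0.06, 9, -165, 20, 0.1]
    - [0, 0, 0.06, 12, -220, 40, 0.1]
    - [0, 0, 0.06, 15, -275, 60, 0.1]

```text
clock: 53.95
position: [641.9, -134.3, 199.3]
ee_rot: [0.014, 1.0, -0.001, 0.0]
contact_force: [-0.3, 0.4, 0.1]
gripper_width: 47.1
grasp_force: 0.0
```

>>> carry_out:
  motion:
    - [0, 0, 0, 0, -55, 20, 0.1]
    - [0, 0, 0, 0, -110, 45, 0.1]
    - [0, 0, 0, 0, -118, 45, 0.1]
    - [0, 0, 0, 0, -118, 45, 0.1]
    - [0, 0, 0, 0, -118, 45, 0.1]

```text
clock: 54.58
position: [639.1, -249.7, 156.1]
ee_rot: [0.014, 1.0, -0.001, 0.001]
contact_force: [-0.3, -0.1, -0.3]
gripper_width: 47.1
grasp_force: 0.0
```

>>> carry_out:
  motion:
    - [0, 0, 0, 0, 0, 0, 0.1]
    - [0, 0, 0, 0, 0, 0, 0.1]
    - [0, 0, 0, 0, 0, 0, 0.1]

```text
clock: 54.95
position: [638.5, -250.4, 155.4]
ee_rot: [0.014, 1.0, -0.001, 0.0]
contact_force: [0.0, -0.5, -0.0]
gripper_width: 46.8
grasp_force: 0.0
```

```bash
python3 - <<'E'
from h import *
rel([638.7,-250.4,83],tq(-.03))
d=snap("wrist","w12"); cv2.imwrite("pics/m12.png",cv2.resize(d["color"][120:384,130:390],(591,600),interpolation=cv2.INTER_CUBIC))
E
```

```text
turn [-0.001  0.     0.001] shift [-0.2  0.1 72.4]
```

View pics/m12.png

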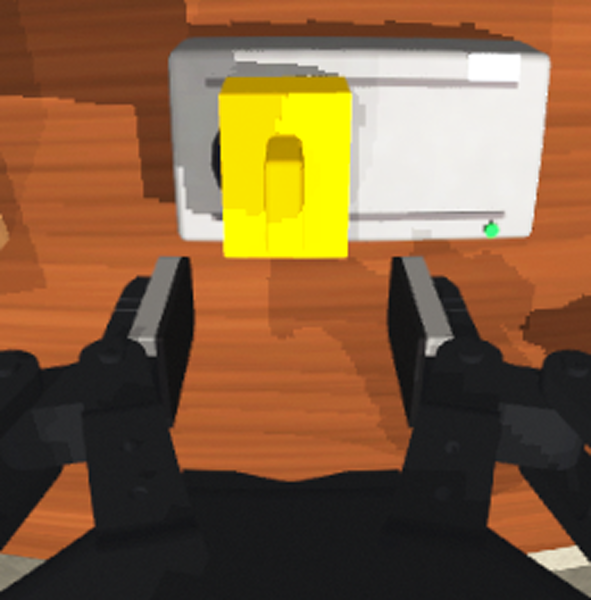

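The tab is closed, or within a few mm of it, with black ring showing at its left. The fin is at px (285,188), between the fingers. I'll refine its position and the box axis from this view.

```bash
python3 - <<'E'
from h import *
d=load("w12"); k=591/260; f=lambda u,v,z:w(d,130+u/k,120+v/k,z,1)[:2].round(1)
print("hood",[f(*c,66) for c in [(219,95),(351,95),(346,257),(224,257)]],np.mean([f(*c,66) for c in [(219,95),(351,95),(346,257),(224,257)]],0))
print("fin",f(285,188,94), "groove",f(205,82,36),f(518,83,36),f(212,217,36),f(504,213,36))
print("box",[f(*c,36) for c in [(172,55),(549,62),(530,236),(182,239)]])
print("ring left edge",f(213,157,40))
E
```

```text
hood [array([ 609.3, -273. ]), array([ 610.6, -229.2]), array([ 670.5, -231. ]), array([ 669.3, -275.1])] [ 639.925 -252.075]
fin [ 632.1 -251.6] groove [ 611.1 -281.6] [ 614.1 -160.9] [ 666.4 -282.6] [ 668.9 -162.8]
box [array([ 600.2, -293.5]), array([ 605.8, -148.2]), array([ 680.2, -149.9]), array([ 676. , -295.7])]
ring left edge [ 639.6 -279.9]
```

>>> carry_out:
  motion:
    - [0, 0, 0, -1, -1.5, 35, 0.1]
    - [0, 0, 0, -1, -1.5, 60, 0.1]
    - [0, 0, 0, -1, -1.5, 71, 0.1]
    - [0, 0, 0, -1, -1.5, 71, 0.1]
    - [0, 0, 0, -1, -1.5, 71, 0.1]

```text
clock: 55.62
position: [640.2, -252.8, 85.4]
ee_rot: [0.015, 1.0, -0.001, 0.001]
contact_force: [0.0, 0.2, -0.2]
gripper_width: 47.0
grasp_force: 0.0
```

>>> carry_out:
  motion:
    - [0, 0, 0, 0, 0, 0, 0.1]
    - [0, 0, 0, 0, 0, 0, -1]
    - [0, 0, 0, 0, 0, 0, -1]
    - [0, 0, 0, 0, 0, 0, -1]
    - [0, 0, 0, 0, 0, 0, -1]

```text
clock: 56.25
position: [639.4, -252.6, 84.7]
ee_rot: [0.015, 1.0, -0.001, 0.0]
contact_force: [-0.5, 0.2, 4.2]
gripper_width: 10.9
grasp_force: 60.0
```

>>> carry_out:
  motion:
    - [0, 0, 0, 0, 0, 0, -1]
    - [0, 0, 0, 0, 0, 0, -1]

```text
clock: 56.5
position: [639.4, -252.6, 84.6]
ee_rot: [0.015, 1.0, -0.001, 0.0]
contact_force: [-0.6, 1.7, 4.9]
gripper_width: 10.6
grasp_force: 60.2
```

Gripped. Sliding +y.

>>> carry_out:
  motion:
    - [0, 0, 0, 0, 12, 0, -1]
    - [0, 0, 0, 0, 25, 0, -1]
    - [0, 0, 0, 0, 38, 0, -1]
    - [0, 0, 0, 0, 50, 0, -1]
    - [0, 0, 0, 0, 56, 0, -1]

```text
clock: 57.12
position: [640.9, -197.0, 84.6]
ee_rot: [0.014, 1.0, -0.002, -0.0]
contact_force: [-1.3, -18.3, -0.6]
gripper_width: 10.7
grasp_force: 59.9
```

>>> carry_out:
  motion:
    - [0, 0, 0, 0, 2, 0, -1]
    - [0, 0, 0, 0, 4, 0, -1]
    - [0, 0, 0, 0, 5, 0, -1]
    - [0, 0, 0, 0, 5, 0, -1]
    - [0, 0, 0, 0, 5, 0, -1]

```text
clock: 57.75
position: [640.9, -196.9, 84.6]
ee_rot: [0.015, 1.0, -0.004, 0.0]
contact_force: [-1.0, -18.8, 2.4]
gripper_width: 11.1
grasp_force: 60.1
```

>>> carry_out:
  motion:
    - [0, 0, 0, 0, -4, 0, -1]
    - [0, 0, 0, 0, -4, 0, 0.1]
    - [0, 0, 0, 0, -4, 0, 0.1]
    - [0, 0, 0, 0, -4, -40, 0.1]
    - [0, 0, 0, 0, -4, -70, 0.1]

```text
clock: 58.38
position: [641.3, -194.6, 154.6]
ee_rot: [0.014, 1.0, -0.001, -0.0]
contact_force: [0.2, -0.5, 0.2]
gripper_width: 47.2
grasp_force: 0.0
```

>>> carry_out:
  motion:
    - [0, 0, 0, 0, -30, 0, -0.5]
    - [0, 0, 0, 0, -59, 0, -1]
    - [0, 0, 0, 0, -59, 0, -1]
    - [0, 0, 0, 0, -59, 0, -1]
    - [0, 0, 0, 0, -59, 0, -1]

```text
clock: 59.0
position: [639.4, -253.4, 153.9]
ee_rot: [0.014, 1.0, -0.0, -0.0]
contact_force: [0.8, -0.7, 0.5]
gripper_width: -0.1
grasp_force: 0.0
```

```bash
python3 - <<'E'
from h import *
rel([639.7,-256.5,80],tq(-.03))
d=snap("wrist","w13"); im=d["color"]; h=cv2.cvtColor(im,cv2.COLOR_BGR2HSV)
m=cv2.inRange(h,(0,150,80),(6,255,255))|cv2.inRange(h,(174,150,80),(180,255,255))
k,l,st,c=cv2.connectedComponentsWithStats(m)
for i in np.argsort(-st[1:,4])[:3]+1: print("red",st[i],c[i].round(1),[w(d,*c[i],z,1).round(1) for z in (40,50)], w(d,st[i][0],c[i][1],45,1)[:2].round(1), w(d,st[i][0]+st[i][2],c[i][1],45,1)[:2].round(1))
y=cv2.inRange(h,(22,150,150),(36,255,255)); k,l,st,c=cv2.connectedComponentsWithStats(y); i=1+np.argmax(st[1:,4]); x0,y0,a,b,n=st[i]; print("hood left/right y",w(d,x0,y0+b/2,66,1)[:2],w(d,x0+a,y0+b/2,66,1)[:2])
E
```

```text
turn [-0.001 -0.     0.002] shift [-0.4 -3.  73.9]
red [ 235  173   36   39 1093] [252.6 192. ] [array([ 643.3, -257.7,   40. ]), array([ 639.8, -257.4,   50. ])] [ 641.2 -272.5] [ 642. -242.]
red [487 246  25  19 423] [499.8 254.9] [array([738.6,  51.9,  40. ]), array([731.2,  39.5,  50. ])] [730.9  19.6] [739.1  73. ]
hood left/right y [ 636.10772944 -223.33090433] [ 637.73538849 -172.60862576]
```

>>> carry_out:
  motion:
    - [0, 0, 0, -1.5, -3.6, 40, -1]
    - [0, 0, 0, -1.5, -3.6, 75, -1]
    - [0, 0, 0, -1.5, -3.6, 86, -1]
    - [0, 0, 0, -1.5, -3.6, 86, -1]
    - [0, 0, 0, -1.5, -3.6, 86, -1]

```text
clock: 59.68
position: [641.1, -258.0, 69.6]
ee_rot: [0.014, 1.0, -0.001, 0.001]
contact_force: [-2.4, 0.8, 3.3]
gripper_width: -0.1
grasp_force: 1.4
```

>>> carry_out:
  motion:
    - [0, 0, 0, 0, 0, 2, -1]
    - [0, 0, 0, 0, 0, 4, -1]
    - [0, 0, 0, 0, 0, 4, -1]
    - [0, 0, 0, 0, 0, 4, -1]

```text
clock: 60.18
position: [641.3, -258.2, 66.1]
ee_rot: [0.014, 1.0, -0.001, 0.001]
contact_force: [-3.0, 3.5, 8.6]
gripper_width: -0.2
grasp_force: 4.5
```

>>> carry_out:
  motion:
    - [0, 0, 0, 0, 0, 2, -1]
    - [0, 0, 0, 0, 0, 3, -1]
    - [0, 0, 0, 0, 0, 3, -1]
    - [0, 0, 0, 0, 0, 3, -1]

```text
clock: 60.68
position: [641.4, -258.2, 65.9]
ee_rot: [0.014, 1.0, -0.001, 0.001]
contact_force: [-6.7, 4.2, 19.0]
gripper_width: -0.2
grasp_force: 9.5
```

>>> carry_out:
  motion:
    - [0, 0, 0, 0, 0, -10, -1]
    - [0, 0, 0, 0, 0, -50, -1]
    - [0, 0, 0, 0, 0, -92, -1]
    - [0, 0, 0, 0, 0, -92, 0.1]
    - [0, 0, 0, 0, 0, -92, 0.1]

```text
clock: 61.3
position: [640.3, -258.0, 152.2]
ee_rot: [0.015, 1.0, -0.0, -0.0]
contact_force: [-0.7, 0.4, -0.4]
gripper_width: 35.9
grasp_force: 0.0
```

>>> carry_out:
  motion:
    - [0, 0, 0, 0, 35, 0, 0.1]
    - [0, 0, 0, 0, 60, 0, 0.1]
    - [0, 0, 0, 0, 60, 0, 0.1]
    - [0, 0, 0, 0, 60, 0, 0.1]
    - [0, 0, 0, 0, 60, 0, 0.1]

```text
clock: 61.92
position: [642.1, -198.9, 152.3]
ee_rot: [0.015, 1.0, -0.001, -0.001]
contact_force: [-0.5, -0.6, -0.0]
gripper_width: 47.2
grasp_force: 0.0
```

```bash
python3 - <<'E'
from h import *
rel([640.9,-197,84.6],tq(-.03))
d=snap("wrist","w14"); h=cv2.cvtColor(d["color"],cv2.COLOR_BGR2HSV)
y=cv2.inRange(h,(22,150,150),(36,255,255)); k,l,st,c=cv2.connectedComponentsWithStats(y); i=1+np.argmax(st[1:,4]); x0,y0,a,b,n=st[i]; print("hood y",w(d,x0,y0+b/2,66,1)[:2],w(d,x0+a,y0+b/2,66,1)[:2])
E
```

```text
turn [-0.001 -0.001 -0.001] shift [ 1.2  2.  67.7]
hood y [ 636.30245873 -219.80112587] [ 637.71091927 -174.49610073]
```

Hood centre is at y −197, as expected. Regrasp the fin and close.

>>> carry_out:
  motion:
    - [0, 0, 0, 1, 2, 35, 0.1]
    - [0, 0, 0, 1, 2, 58, 0.1]
    - [0, 0, 0, 1, 2, 67, 0.1]
    - [0, 0, 0, 1, 2, 67, 0.1]
    - [0, 0, 0, 1, 2, 67, 0.1]

```text
clock: 62.6
position: [642.3, -196.5, 87.3]
ee_rot: [0.015, 1.0, -0.001, 0.001]
contact_force: [-0.6, 0.2, 0.9]
gripper_width: 46.9
grasp_force: 0.0
```

>>> carry_out:
  motion:
    - [0, 0, 0, 0, 0, 0, -1]
    - [0, 0, 0, 0, 0, 0, -1]
    - [0, 0, 0, 0, 0, 0, -1]
    - [0, 0, 0, 0, 0, 0, -1]
    - [0, 0, 0, 0, 0, 0, -1]

```text
clock: 63.22
position: [641.8, -197.4, 87.1]
ee_rot: [0.015, 1.0, -0.001, 0.001]
contact_force: [-0.6, -5.2, 3.1]
gripper_width: 10.4
grasp_force: 60.7
```

>>> carry_out:
  motion:
    - [0, 0, 0, 0, -12, 0, -1]
    - [0, 0, 0, 0, -25, 0, -1]
    - [0, 0, 0, 0, -38, 0, -1]
    - [0, 0, 0, 0, -50, 0, -1]
    - [0, 0, 0, 0, -57, 0, -1]

```text
clock: 63.85
position: [640.3, -253.2, 87.1]
ee_rot: [0.015, 1.0, -0.0, 0.001]
contact_force: [-1.3, 1.8, 5.0]
gripper_width: 10.7
grasp_force: 61.0
```

>>> carry_out:
  motion:
    - [0, 0, 0, 0, -3, 0, -1]
    - [0, 0, 0, 0, -6, 0, -1]
    - [0, 0, 0, 0, -7, 0, -1]
    - [0, 0, 0, 0, -7, 0, -1]
    - [0, 0, 0, 0, -7, 0, -1]

```text
clock: 64.47
position: [640.2, -257.8, 87.1]
ee_rot: [0.014, 1.0, 0.001, 0.001]
contact_force: [-0.8, 7.4, 6.0]
gripper_width: 11.2
grasp_force: 61.2
```

>>> carry_out:
  motion:
    - [0, 0, 0, 0, -2, 0, -1]
    - [0, 0, 0, 0, -2, 0, -1]
    - [0, 0, 0, 0, -2, 0, -1]

```text
clock: 64.85
position: [640.2, -258.0, 87.1]
ee_rot: [0.014, 1.0, 0.002, 0.0]
contact_force: [-1.4, 13.6, 8.0]
gripper_width: 10.6
grasp_force: 61.5
```

>>> carry_out:
  motion:
    - [0, 0, 0, 0, 2, 0, -1]
    - [0, 0, 0, 0, 2, 0, 0.1]
    - [0, 0, 0, 0, 2, 0, 0.1]
    - [0, 0, 0, 0, 2, -30, 0.1]
    - [0, 0, 0, 0, 2, -80, 0.1]

```text
clock: 65.47
position: [638.0, -260.3, 163.9]
ee_rot: [0.015, 1.0, 0.0, -0.003]
contact_force: [0.4, 0.3, 0.3]
gripper_width: 46.8
grasp_force: 0.0
```

>>> carry_out:
  motion:
    - [0, 0, 0, 15, 20, -50, 0.1]
    - [0, 0, 0, 30, 40, -90, 0.1]
    - [0, 0, 0, 30, 40, -90, 0.1]
    - [0, 0, 0, 30, 40, -90, 0.1]
    - [0, 0, 0, 30, 40, -90, 0.1]

```text
clock: 66.1
position: [610.2, -219.5, 253.9]
ee_rot: [0.015, 1.0, -0.0, -0.002]
contact_force: [-0.5, 0.2, -0.5]
gripper_width: 46.9
grasp_force: 0.0
```

```bash
python3 - <<'E'
from h import *
d=snap("wrist","w15"); h=cv2.cvtColor(d["color"],cv2.COLOR_BGR2HSV)
y=cv2.inRange(h,(22,150,150),(36,255,255)); y[:,400:]=0; k,l,st,c=cv2.connectedComponentsWithStats(y); i=1+np.argmax(st[1:,4]); x0,y0,a,b,n=st[i]; print("hood y",w(d,x0,y0+b/2,66,1)[:2],w(d,x0+a,y0+b/2,66,1)[:2],n)
a,b=load("sc11"),snap("scene","fin"); 
for nm,A in (("carriage",(190,270,250,350)),("tray",(185,275,335,455))):
    q=cv2.absdiff(a["color"],b["color"])[A[0]:A[1],A[2]:A[3]]; print(nm,"diff px",(q.max(2)>60).sum())
E
```

```text
hood y [ 635.22425142 -280.00069169] [ 636.6402802  -233.29391666] 2175
carriage diff px 394
tray diff px 0
```

```bash
python3 -c "
from bench import *
print(job_done())"
```

```text
the job is handed in; nothing more can be done
None
```

I handed the job in at about 66 s: the spent cartridge is in the tray, all four ink cartridges are seated in bays of their own colour, the prime button was pressed right down and released, and the lock tab is fully closed again; the judge's result was not shown.

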